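# Load a kiln shelf with cast ware, prop and witness cones

## Robot

A 6-joint arm with a two-finger parallel gripper is mounted at the origin on the work surface. World frame = base frame: x ahead of the robot, y to its left, z up, the work surface at z = 0. Lengths are in m, angles in rad, forces in N, time in s.
With the tool pointing down it reaches from about 0.3 to 0.775 m from the base axis. Payload 14.6 kg.
Tool frame: the origin (TCP) lies at the very end of the fingers, on their centre line; the grasp point (between the pads) lies 19 mm behind it; z points along the fingers, y is the direction in which the jaws open and shut (so a half turn about z gives the same grasp; the last joint's range is limited). The gripper opens to 85 mm and grips with 20 to 120 N. Pads are 22 mm wide; open, the fingers measure 114 mm over their backs; the gripper's body (76 mm by 85 mm) begins 54 mm behind the grasp point. The pads swing forward as they close: fully open they stand 13 mm farther back than shut.
Start: joints at [-1.259, 0.3, 1.521, -0, 1.321, -0.067], TCP at [0.203, -0.511, 0.231] pointing down, gripper open.
Joint ranges: [-3.03, 3.03], [-0.79, 2.21], [0.23, 2.52], [-1.04, 4.18], [0, 3.07], [-2.55, 2.55]. Speed limits (rad/s): [2.22, 2.22, 2.57, 3.14, 3.14, 3.14].

## Interface

Orientations are given as a unit quaternion [w, x, y, z].
In Python, from bench import arm, cams, job gives the robot as it stands.
- The arm moves only by the shell command python3 -m inch 'ROWS' [FORCE]. ROWS is JSON, a list that holds one entry, the list of rows, each a list of 5 numbers: the opening, from -1 (shut) to 1 (fully open), then the shift along the tool's x, y, z in cm, then the turn about the tool's z in degrees. In form: [[[claw, dx, dy, dz, yaw], ...]]. A call has 1 to 12 rows; each row shifts and turns the commanded pose from where the row before left it, along the tool's axes as they then stand; what a row does not reach is not made up. A row lasts 1/8 s, in which the tool goes at most 62.5 mm and 10.7 degrees, less where a joint would pass 70% of its speed; a pose out of reach is approached as far as the arm can. A call is refused whole if a number of a shift passes 6.25 or a number of a turn 10.7, either way. A call with a gripper value outside its range is refused whole. The fingers move at their own pace and stop on an object; FORCE is the grip in N (left out, the last holds). Time passes only in rows, so rows that do not move let the fingers close. It gives the time, the measured TCP pose, the force and the opening at its end, in the units of the state.
- arm.get_obs(): the state, without advancing time (a new reading comes with each control period).
- cams.read_camera(name): name is "scene" or "top" or "wrist"; returns the picture (384x512x3 uint8, red, green, blue); there is no depth.
- cams.camera_params(name): a dict with "camera_matrix" (3x3 intrinsics, pixels), "xyz" and "rotation" of the camera in the world. Camera axes: x right, y up, looking along -z (the intrinsics and any distortion apply to the point x, -y, -z); pixel columns grow to the right and rows downward; lengths in m; the calibration is good to about 2 mm. The wrist camera is an equidistant fisheye: a pixel r from the principal point sees the ray r / f radians off the axis. A picture is of the moment at which its call begins: read the wrist's pose just before it. camera_params takes no time and is no camera call; for the wrist camera it gives the pose at the moment of the call.
- job.job_done(): hands the job in, once; it reports no verdict.
The state is a dict: "time_s": time; "joint_pos": joint angles; "qvel": joint speeds; "joint_torque": joint torques, N m; "position": TCP position; "orientation": TCP orientation; "ft_force": force on the tool from outside, world axes, zero at the start; "torque": the same for the moment, N m; "width": opening from 0.0 (shut) to 1.0 (fully open).
Only numpy, scipy, OpenCV 4.12 (cv2) and the standard library are available. Lean on these libraries where they do the work, as an engineer would, in place of code of your own. Each camera call takes 0.05 s, during which the arm holds its last target.

## Task

Load the kiln shelf for firing: stand the open jar in the middle of the round setter and put its knobbed lid on it, stand the bottle in the middle of the square setter, and stand the kiln prop on the shelf midway between the two setters. Set the cone pack on the shelf directly in front of the prop (on the robot's side), halfway between the prop's place and the shelf's front edge (centred 75 mm in front of the prop's centre), its row of cones parallel to that edge. Tip nothing over on the way, let go of everything, and leave the mug and the small mould where they stand.

Things in the scene. Friction and masses are not known exactly. Their poses are not given: they have to be found in the camera images.
- kiln_shelf: Fixed tan ceramic slab flat on the table, 260 (its x) x 310 (its y) x 15 mm thick. Origin: centre of its underside, z = 0. Its x points away from the robot (yaw within 0.25 rad); its front edge is the 310 mm edge at x = -130 mm, y runs along it to the left. The setters lie fixed on it at y = +95 and -95 mm (x = 0), in either order, so midway between them is its centre.
- round_setter: Fixed white round disc, 96 mm diameter, 10 mm thick, lying on the kiln shelf. Origin: centre of its underside (15 mm above the table); its top is 25 mm above the table.
- square_setter: Fixed white square tile, 88 x 88 mm, 10 mm thick, lying on the kiln shelf. Origin: centre of its underside (15 mm above the table); its top is 25 mm above the table.
- jar: Loose upright off-white cast clay jar: plain straight-sided round cylinder without handle, open at the top, outer diameter 56 mm, height 75 mm, wall 4 mm (mouth 48 mm), 0.15 kg. Origin: centre of its underside, z up.
- lid: Loose off-white clay jar lid, knob up: disc 60 mm diameter (5 to 10 mm above the origin), under it a tapered boss 5 mm deep, 41 mm at its widest, that drops into the jar's mouth, on top a central upright knob 20 mm diameter from 11 to 31 mm above the origin; 0.05 kg. Origin: centre of the boss's underside, z up. Seated, its origin is 70 mm above the jar's.
- bottle: Loose upright off-white cast clay bottle, 105 mm tall: round body 58 mm at its widest, shoulder narrowing from 55 mm up, straight round neck 26 mm diameter from 76 to 105 mm above the base; closed top; 0.16 kg. Origin: centre of its underside, z up.
- prop: Loose upright buff square kiln post, 36 x 36 mm and 125 mm tall, with a shallow square recess in its top; 0.25 kg. Origin: centre of its underside; z up, x and y are normal to its sides.
- cone_pack: Loose pyrometric cone pack: grey clay bar 24 mm (its x) x 70 mm (its y) x 16 mm tall with a row of three small slightly leaning buff cones along y standing on it, tops 59 mm above the base, each cone at most 15 mm thick; 0.09 kg. Origin: centre of the underside, z up. It may face either way round.
- mug: Bystander, leave alone: loose off-white clay mug with a loop handle towards its y, 68 mm diameter, 55 mm tall, open on top. Origin: centre of its underside.
- small_mould: Bystander, leave alone: loose white plaster block mould 56 x 60 x 66 mm tall with two brown rubber bands round it and a dark pour-hole mark on top. Origin: centre of its underside.
There are look-alikes about, which are no part of the job. What is shaped like the lid but purple or yellow is not meant.

How it is judged:
By the outcome, as a careful person would: the job done as asked, in the order asked, and still so for the second after the job is handed in, with the robot touching nothing.
It also fails if it takes over 141 s, if anything falls off the work surface, if the arm or the gripper's body presses on something with over 40 N, if the wrist force passes 120 N, or if a joint passes its speed limit or range.

## Working session

There is one attempt and no reset: what is moved stays moved. The work goes in short steps, Python scripts to look and compute and a shell command to move; the robot and the scene stay as the last step left them, time stands still between calls to the robot, and variables do not carry over. Pictures are saved under pics/ and viewed, and the job is handed in when it is done.

```bash
ls; mkdir -p pics; python3 - <<'E'
from bench import arm,cams,job
import cv2,numpy as np
print(arm.get_obs())
for n in ["scene","top","wrist"]:
    p=cams.camera_params(n); print(n,{k:np.round(v,4).tolist() if not isinstance(v,str) else v for k,v in p.items()})
    im=cams.read_camera(n); np.save(f"pics/{n}0.npy",im); cv2.imwrite(f"pics/{n}0.png",im[:,:,::-1])
E
```

```text
pics
{'time_s': 0.0, 'joint_pos': array([-1.25860189e+00,  3.00473857e-01,  1.52156530e+00,  3.46652763e-05,
        1.32071633e+00, -6.66079455e-02]), 'qvel': array([ 7.19967222e-04, -7.66530909e-06, -1.74902130e-03, -1.29074087e-03,
       -6.97910771e-04,  5.09467598e-05]), 'joint_torque': array([-4.68436498e-03, -5.43517935e+01, -3.61792552e+01, -3.41361574e-04,
        3.97903350e-03,  2.47648165e-05]), 'position': array([ 0.20332434, -0.51078934,  0.23072648]), 'orientation': array([-5.79095041e-04,  9.82117792e-01,  1.88266576e-01, -5.45501705e-05]), 'ft_force': array([-0.19659522, -0.20762252,  0.01387678]), 'torque': array([ 0.01690246, -0.03389767,  0.00073319]), 'width': 1.0000523762869982}
scene {'camera_matrix': [[498.9295, 0.0, 263.2973], [0.0, 498.9295, 200.0141], [0.0, 0.0, 1.0]], 'xyz': [1.2813, 0.4309, 1.1738], 'rotation': [0.4535, 0.1466, 0.2858, 0.8314]}
top {'camera_matrix': [[348.2001, 0.0, 261.1265], [0.0, 348.2001, 192.8362], [0.0, 0.0, 1.0]], 'xyz': [0.4461, -0.0597, 0.9252], 'rotation': [0.7156, 0.0444, -0.0388, -0.696]}
wrist {'camera_matrix': [[297.3186, 0.0, 254.6712], [0.0, 297.3186, 189.457], [0.0, 0.0, 1.0]], 'xyz': [0.2679, -0.4839, 0.3731], 'rotation': [0.8198, -0.113, 0.0776, -0.556]}
```

View pics/scene0.png

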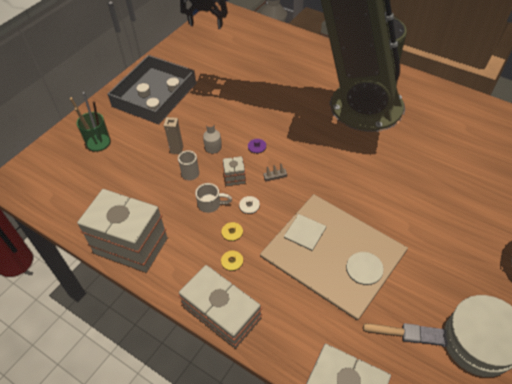

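View pics/top0.png

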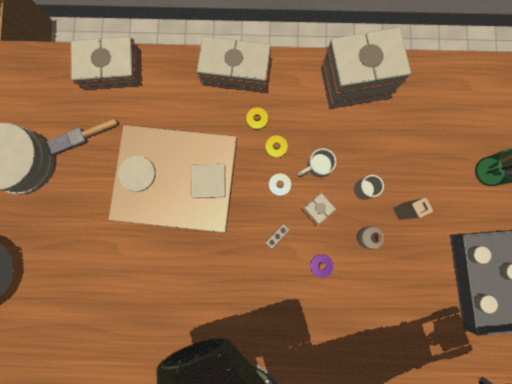

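View pics/wrist0.png

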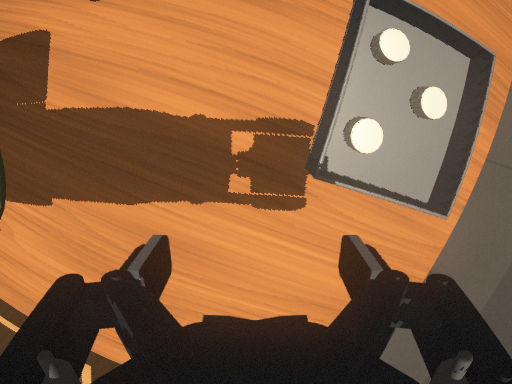

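The scene view shows the prop at (173,135), bottle (212,138), jar (188,165), mug (208,198), mould (234,170), cone pack (275,173), white lid (249,205), the purple and yellow decoys, and the shelf with the square setter (305,232) and the round setter (365,268). The top view shows the same things: jar (372,187), bottle (371,237), prop (422,208), lid (280,184), cone pack (278,236). I'll zoom in next.

```bash
cat > h.py <<'E'
import numpy as np,cv2
from bench import arm,cams,job
from scipy.spatial.transform import Rotation as R
def rot(q): return R.from_quat([q[1],q[2],q[3],q[0]])
def ray(p,u,v,fish=False):
    K=p["camera_matrix"];K=np.array(K);x=(u-K[0,2])/K[0,0];y=(v-K[1,2])/K[1,1]
    if fish:
        r=np.hypot(x,y);s=np.sin(r)/r if r>1e-9 else 1
        d=np.array([x*s,-y*s,-np.cos(r)])
    else: d=np.array([x,-y,-1.])
    q=np.array(p["rotation"]); M=q if q.ndim==2 else rot(q).as_matrix()
    d=M@d; return np.array(p["xyz"]),d/np.linalg.norm(d)
def onz(p,u,v,z,fish=False):
    o,d=ray(p,u,v,fish); return o+d*(z-o[2])/d[2]
def proj(p,X,fish=False):
    K=np.array(p["camera_matrix"]);q=np.array(p["rotation"]);M=rot(q).as_matrix()
    c=M.T@(np.array(X)-np.array(p["xyz"]));x,y,z=c[0],-c[1],-c[2]
    if fish:
        rr=np.hypot(x,y);t=np.arctan2(rr,z);k=t/rr if rr>1e-9 else 1;return K[0,0]*x*k+K[0,2],K[1,1]*y*k+K[1,2]
    return K[0,0]*x/z+K[0,2],K[1,1]*y/z+K[1,2]
def tri(rays):
    A=np.zeros((3,3));b=np.zeros(3)
    for o,d in rays:
        P=np.eye(3)-np.outer(d,d);A+=P;b+=P@o
    X=np.linalg.solve(A,b);return X,[float(np.linalg.norm((np.eye(3)-np.outer(d,d))@(X-o))) for o,d in rays]
def snap(n,name):
    p=cams.camera_params(n);im=cams.read_camera(n);np.savez(f"pics/{name}.npz",im=im,**{k:np.array(v) for k,v in p.items()})
    cv2.imwrite(f"pics/{name}.png",im[:,:,::-1]);return p,im
def crop(im,x0,y0,x1,y1,k,name):
    cv2.imwrite(f"pics/{name}.png",cv2.resize(im[y0:y1,x0:x1,::-1],None,fx=k,fy=k,interpolation=cv2.INTER_CUBIC))
def tool():
    o=arm.get_obs();return np.array(o["position"]),rot(o["orientation"]).as_matrix(),o
E
python3 - <<'E'
from h import *
t=np.load('pics/top0.npy');s=np.load('pics/scene0.npy')
crop(t,240,130,440,280,4,'t1');crop(t,100,110,250,240,5,'t2');crop(s,150,110,300,220,5,'s1');crop(s,250,185,415,320,4.5,'s2')
E
```

```text
(no output)
```

View pics/t1.png

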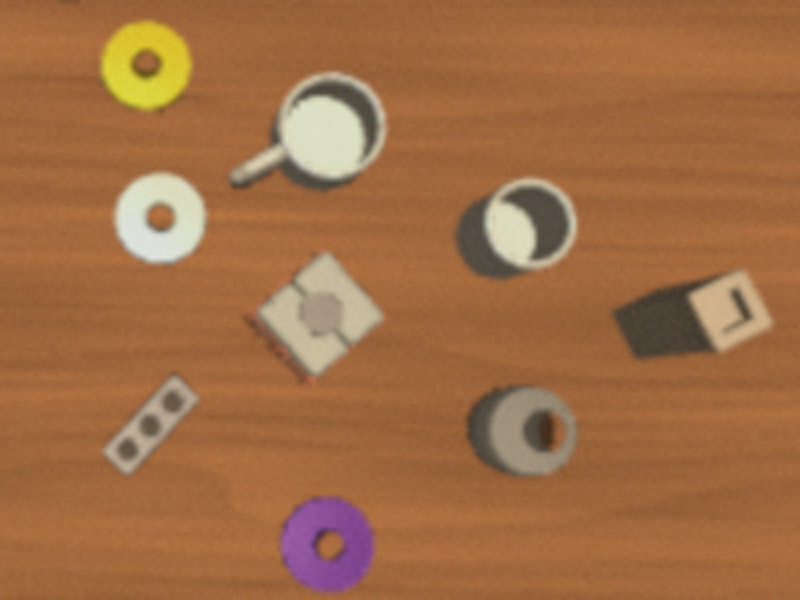

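View pics/s1.png

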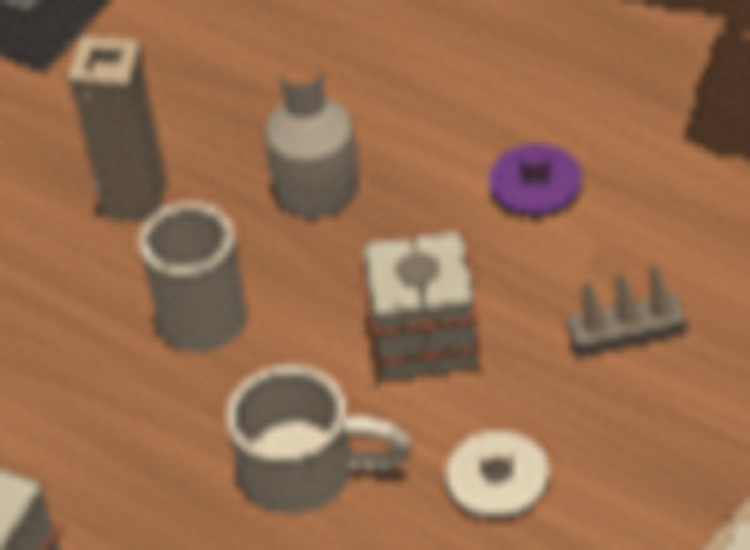

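The crops show the jar open at top (its rim centre in t1 at (530,224)), the bottle (neck around (545,430)), the prop top (730,311), the white lid (160,218), and the cone pack running diagonally (150,424). Next I'll measure with masks and contours.

```bash
python3 - <<'E'
from h import *
t=np.load('pics/top0.npy');s=np.load('pics/scene0.npy')
for n,im,pts in (('t',t,dict(shelf=(150,210),rnd=(137,174),sq=(208,181),lid=(271,184),table=(300,300),jar=(379,175),jarrim=(384,187),prop=(416,208),bottle=(365,245),cone=(278,247),mug=(322,165))),('s',s,dict(shelf=(330,260),rnd=(365,268),sq=(305,232),lid=(243,206),jar=(188,175),rim=(180,158),table=(250,130),prop=(175,145),ptop=(171,122),bottle=(212,147),cone=(275,178)))):
    hsv=cv2.cvtColor(im,cv2.COLOR_RGB2HSV)
    for k,(u,v) in pts.items(): print(n,k,im[v,u],hsv[v,u])
E
```

```text
t shelf [214 182 137] [ 18  92 214]
t rnd [200 189 158] [ 22  54 200]
t sq [199 186 156] [ 21  55 199]
t lid [220 225 213] [ 43  14 225]
t table [158 104  59] [ 14 160 158]
t jar [167 108  64] [ 13 157 167]
t jarrim [173 128  91] [ 14 121 173]
t prop [209 178 140] [ 17  84 209]
t bottle [113 103  88] [ 18  56 113]
t cone [159 102  57] [ 13 164 159]
t mug [219 222 193] [ 33  33 222]
s shelf [191 160 123] [ 16  91 191]
s rnd [203 192 164] [ 22  49 203]
s sq [202 190 162] [ 21  50 202]
s lid [222 208 179] [ 20  49 222]
s jar [99 88 77] [15 57 99]
s rim [99 90 80] [16 49 99]
s table [170 113  75] [ 12 143 170]
s prop [91 77 62] [16 81 91]
s ptop [138 118  95] [ 16  79 138]
s bottle [99 89 77] [16 57 99]
s cone [77 63 52] [13 83 77]
```

View pics/t2.png

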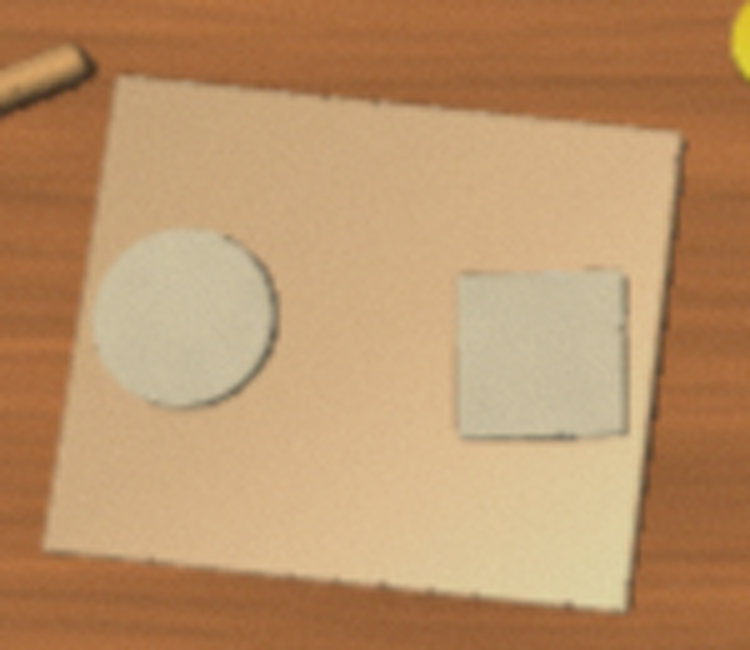

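View pics/s2.png

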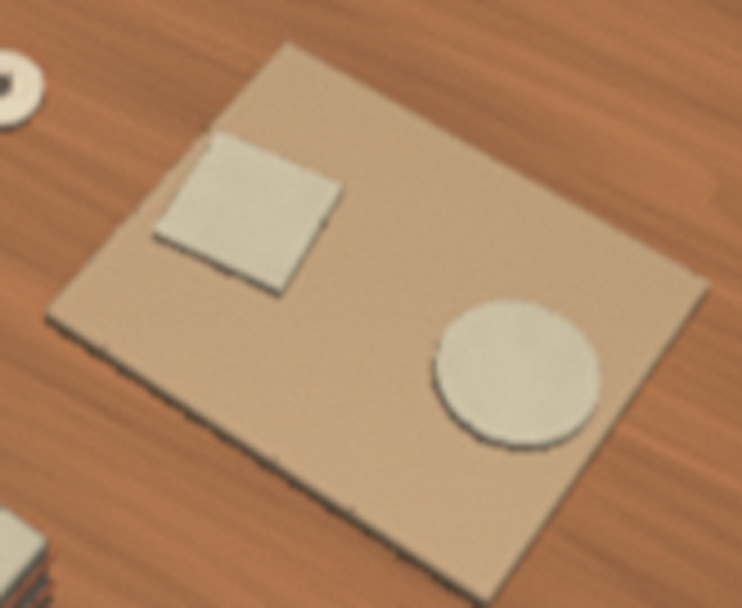

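```bash
python3 - <<'E'
from h import *
P={n:cams.camera_params(n) for n in('top','scene')}
I={'top':np.load('pics/top0.npy'),'scene':np.load('pics/scene0.npy')}
def blob(n,lo,hi,seed):
    hsv=cv2.cvtColor(cv2.GaussianBlur(I[n],(3,3),0),cv2.COLOR_RGB2HSV);m=cv2.inRange(hsv,lo,hi)
    k,l=cv2.connectedComponents(m);m=((l==l[seed[1],seed[0]])*255).astype(np.uint8)
    c=max(cv2.findContours(m,cv2.RETR_EXTERNAL,cv2.CHAIN_APPROX_NONE)[0],key=cv2.contourArea);return c
def quad(c):
    h=cv2.convexHull(c)
    e=2.
    while True:
        a=cv2.approxPolyDP(h,e,True)
        if len(a)<=4: break
        e+=.5
    a=a[:,0].astype(float); out=[]
    L=[]
    for i in range(4):
        p,q=a[i],a[(i+1)%4];d=q-p;n=np.linalg.norm(d)
        pts=h[:,0].astype(float); pts=c[:,0].astype(float)
        t=(pts-p)@d/n**2;dist=abs((pts-p)@np.array([-d[1],d[0]])/n)
        s=pts[(t>.1)&(t<.9)&(dist<3)]
        vx,vy,x,y=cv2.fitLine(s.astype(np.float32),cv2.DIST_HUBER,0,.01,.01)[:,0];L.append((vx,vy,x,y))
    for i in range(4):
        a1,b1=L[i-1],L[i]
        A=np.array([[a1[0],-b1[0]],[a1[1],-b1[1]]]);s=np.linalg.solve(A,[b1[2]-a1[2],b1[3]-a1[3]])
        out.append([a1[2]+a1[0]*s[0],a1[3]+a1[1]*s[0]])
    return np.array(out)
Q={}
for n,seed in (('top',(150,210)),('scene',(330,260))):
    c=blob(n,(8,0,130),(40,118 if n=='top' else 112,255),seed);q=quad(c)
    w=[onz(P[n],*x,0.015) for x in q];print(n,cv2.contourArea(c),np.round(q,1).tolist())
    Q[n]=(q,np.array(w));print(np.round(w,4).tolist(),'mean',np.mean(w,0).round(4))
# match
for q,w in zip(*Q['top']):
    j=np.argmin(np.linalg.norm(Q['scene'][1]-w,axis=1))
    X,r=tri([ray(P['top'],*q),ray(P['scene'],*Q['scene'][0][j])]);print('tri',X.round(4),np.round(r,4))
for name,sd in (('rnd',((137,174),(365,268))),('sq',((208,181),(305,232)))):
    rr=[]
    for n,s in zip(('top','scene'),sd):
        c=blob(n,(8,0,140),(60,72,255),s)
        if name=='rnd': e=cv2.fitEllipse(c);u=e[0];print(n,e)
        else: 
            q=quad(c);w=np.array([onz(P[n],*x,.025) for x in q]);print(q.round(1).tolist());W=w.mean(0);u=proj(P[n],W)
        print(name,n,cv2.contourArea(c),np.round(u,1),onz(P[n],*u,.025).round(4));rr.append(ray(P[n],*u))
    X,r=tri(rr);print(name,X.round(4),np.round(r,4))
E
```

```text
top 11015.5 [[123.5999984741211, 125.0], [236.0, 136.5], [224.8000030517578, 232.1999969482422], [108.5, 219.1999969482422]]
[[0.7278, 0.3255, 0.015], [0.7041, 0.0207, 0.015], [0.448, 0.0405, 0.015], [0.4731, 0.346, 0.015]] mean [0.5883 0.1832 0.015 ]
scene 9338.0 [[313.1000061035156, 194.0], [407.29998779296875, 247.5], [358.29998779296875, 318.6000061035156], [259.6000061035156, 253.89999389648438]]
[[0.4495, 0.043, 0.015], [0.4738, 0.3497, 0.015], [0.7304, 0.3303, 0.015], [0.7061, 0.0228, 0.015]] mean [0.59   0.1864 0.015 ]
tri [0.7288 0.3288 0.0099] [0.0013 0.0013]
tri [0.7047 0.0214 0.0119] [0.0004 0.0004]
tri [0.4477 0.0414 0.0119] [0.0006 0.0006]
tri [0.4726 0.3486 0.0118] [0.0012 0.0012]
top ((136.3906707763672, 173.1974334716797), (34.56553649902344, 35.787715911865234), 60.62775421142578)
rnd top 970.0 [136.4 173.2] [0.5954 0.2778 0.025 ]
scene ((364.54278564453125, 267.67816162109375), (31.229476928710938, 37.52705383300781), 109.22134399414062)
rnd scene 917.5 [364.5 267.7] [0.5984 0.2812 0.025 ]
rnd [0.5959 0.2802 0.0202] [0.0006 0.0006]
[[224.0, 163.60000610351562], [224.0, 197.0], [191.3000030517578, 197.0], [192.1999969482422, 165.39999389648438]]
sq top 1051.5 [207.9 180.7] [0.5807 0.0891 0.025 ]
[[298.20001220703125, 213.6999969482422], [326.0, 225.8000030517578], [312.20001220703125, 249.39999389648438], [283.0, 236.39999389648438]]
sq scene 838.0 [304.9 231.1] [0.5826 0.0916 0.025 ]
sq [0.5809 0.0901 0.0217] [0.0006 0.0006]
```

```bash
python3 - <<'E'
from h import *
P={n:cams.camera_params(n) for n in('top','scene')}
for k,t,s in (('jar rim',(372.5,186.2),(187.4,157.8)),('prop top',(422.5,207.8),(171,122)),('bottle necktop',(378,237.5),(210.6,126.5)),('lid disc',(280,184.5),(249.4,204.8)),('cone bar',(277.5,236),(275.6,175)),('mould top',(320,208.3),(233.5,164.3)),('mug rim',(323,162),(207.4,191.5))):
    X,r=tri([ray(P['top'],*t),ray(P['scene'],*s)]);print(k,X.round(4),np.round(r[0],4))
def m(n,pts,z): return [onz(P[n],*p,z).round(4).tolist() for p in pts]
f=lambda l:[(x/4+240,y/4+130) for x,y in l]
print('prop',m('top',f([(688,293),(745,270),(773,322),(718,352)]),.125))
print('cone',m('top',f([(176,374),(200,397),(127,474),(102,450)]),.016))
print('bottle body', m('top',f([(533,430)]),.055))
E
```

```text
jar rim [ 0.5706 -0.3251  0.07  ] 0.0015
prop top [ 0.5158 -0.4228  0.1227] 0.0017
bottle necktop [ 0.445  -0.3295  0.0936] 0.0016
lid disc [ 0.5779 -0.0994  0.0048] 0.0015
cone bar [ 0.4411 -0.0953  0.0059] 0.002
mould top [ 0.5129 -0.1974  0.0624] 0.0013
mug rim [ 0.6319 -0.2057  0.0534] 0.001
prop [[0.5261, -0.3996, 0.125], [0.5403, -0.4327, 0.125], [0.5107, -0.4479, 0.125], [0.4926, -0.416, 0.125]]
cone [[0.4749, -0.1128, 0.016], [0.4604, -0.1287, 0.016], [0.4097, -0.0826, 0.016], [0.4246, -0.066, 0.016]]
bottle body [[0.4453, -0.3319, 0.055]]
```

```bash
python3 -m inch '[[[1,5.5,-1,-1.2,0],[1,5.5,-1,-1.2,0],[1,5.5,-1,-1.2,0],[1,5.5,-1,-1.2,0],[1,5.5,-1,-1.2,0],[1,5.5,-1,-1,0],[1,0,0,0,0],[1,0,0,0,0]]]'; python3 - <<'E'
from h import *
snap('wrist','w1');print(tool()[2]['time_s'],arm.get_obs()['joint_pos'])
E
```

```text
time_s: 1.15
position: [0.4874, -0.3333, 0.3008]
orientation: [-0.0, 0.982, 0.188, -0.0]
ft_force: [-0.1, 0.3, -0.2]
width: 1.0
1.2 [-6.62691539e-01  3.51923543e-01  1.29260118e+00 -2.24057428e-04
  1.49789040e+00  5.30083158e-01]
```

View pics/w1.png

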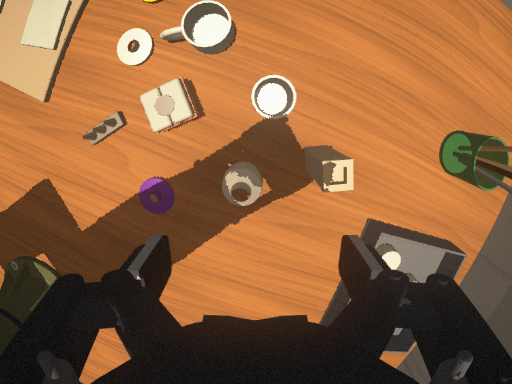

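The wrist view shows the jar rim at about (273,96), bottle (242,183), prop top (340,176), lid (135,46), cone pack (104,128), mug (207,27) and mould (166,104).

```bash
cat >> h.py <<'E'
def loadp(n):
    d=np.load(f'pics/{n}.npz');return {k:d[k] for k in d.files if k!='im'},d['im']
def rel(X):
    p,M,o=tool();return M.T@(np.array(X)-p)*100
E
python3 - <<'E'
from h import *
p,im=loadp('w1');crop(im,200,60,380,210,4.4,'w1c')
for k,u,z in (('jar',(273,96),.075),('prop',(340,176),.125),('lid',(135,46),.008),('botneck',(242,187),.1)):print(k,onz(p,*u,z,True).round(4))
E
```

```text
jar [ 0.5735 -0.3214  0.075 ]
prop [ 0.5187 -0.4229  0.125 ]
lid [ 0.5806 -0.0987  0.008 ]
botneck [ 0.459  -0.3266  0.1   ]
```

View pics/w1c.png

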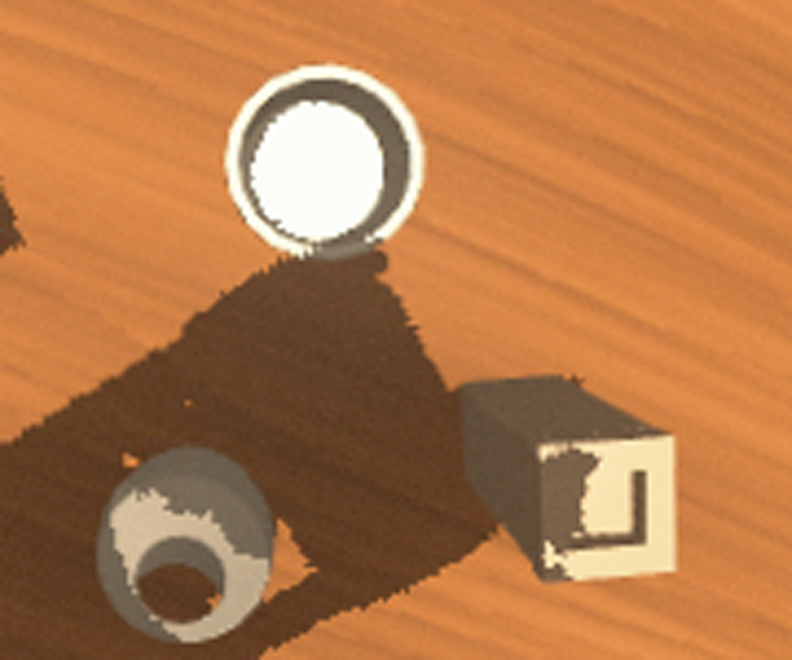

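```bash
python3 -m inch '[[[1,2.7,0.7,4.5,0],[1,2.7,0.7,4.5,0],[1,2.8,0.8,4.5,0],[1,0,0,0,0],[1,0,0,0,0]]]'; python3 - <<'E'
from h import *
p,im=snap('wrist','w2');print(proj(p,(.572,-.3235,.075),True)); print(rel((.572,-.3235,.04)))
E
```

```text
time_s: 1.82
position: [0.5715, -0.3244, 0.1676]
orientation: [0.0, 0.982, 0.188, 0.0]
ft_force: [-0.5, -0.2, 1.1]
width: 1.0
(np.float64(255.38234518941974), np.float64(192.80685039615182))
[ 0.04974176 -0.11156946 12.83710969]
```

View pics/w2.png

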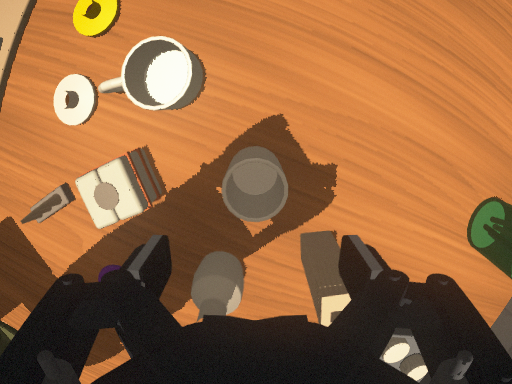

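The wrist view shows the jar rim centred at about (255,190) between the fingers; the prediction was (255.4,192.8). The fingertips will clear the prop (320,290) and the bottle (218,285). I'll check the rim height from the two wrist views before descending.

```bash
python3 - <<'E'
from h import *
p1,_=loadp('w1');p2,im=loadp('w2')
print(tri([ray(p1,273.9,96.4,True),ray(p2,255,190.5,True)])); crop(im,200,130,320,250,5,'w2c')
E
```

```text
(array([ 0.57351033, -0.32259562,  0.07418439]), [3.075636796046414e-05, 3.0756367960397844e-05])
```

View pics/w2c.png

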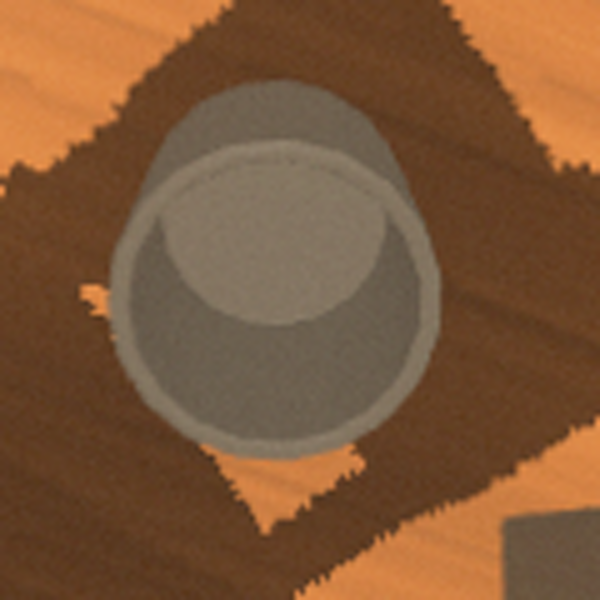

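```bash
python3 -m inch '[[[1,0.2,-0.1,3.5,0],[1,0,0,3.5,0],[1,0,0,3.0,0],[1,0,0,2.0,0],[1,0,0,1.0,0],[1,0,0,0,0],[-1,0,0,0,0],[-1,0,0,0,0],[-1,0,0,0,0],[-1,0,0,0,0],[-1,0,0,0,0],[-1,0,0,0,0]]]' 40; python3 -m inch '[[[-1,0,0,0,0],[-1,0,0,0,0],[-1,0,0,-1,0],[-1,0,0,-2,0],[-1,0,0,-4,0]]]';python3 - <<'E'
from h import *
snap('wrist','w3')
E
```

```text
time_s: 3.38
position: [0.5741, -0.322, 0.0377]
orientation: [0.001, 0.982, 0.188, 0.001]
ft_force: [-1.4, -0.3, 4.9]
width: 0.64
time_s: 4.0
position: [0.5731, -0.3213, 0.107]
orientation: [-0.001, 0.982, 0.188, -0.001]
ft_force: [0.3, -0.1, -1.3]
width: 0.639
```

View pics/w3.png

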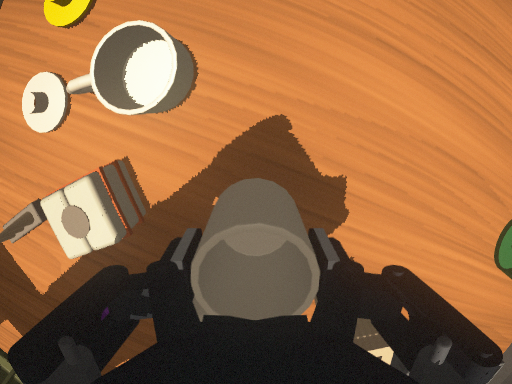

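The jar is held between the pads and the width reading is 0.64. I'll carry it toward the round setter.

```bash
python3 -m inch '[[[-1,0,0,-6,0],[-1,0,0,-5,0],[-1,1,-4.8,0,0],[-1,1.4,-5.5,0,0],[-1,1.4,-5.5,0,0],[-1,1.4,-5.5,0,0],[-1,1.4,-5.5,0,0],[-1,1.4,-5.5,0,0],[-1,1.4,-5.5,0,0],[-1,1.4,-5.5,0,0],[-1,1.4,-5.5,0,0],[-1,0.8,-4,0,0]]]'; python3 -m inch '[[[-1,0,0,0,0],[-1,0,0,0,0]]]'; python3 - <<'E'
from h import *
p,im=snap('wrist','w4');print(tool()[2]['joint_pos']);print(proj(p,(.597,.2795,.025),True),proj(p,(.582,.09,.025),True))
E
```

```text
time_s: 5.55
position: [0.4985, 0.2192, 0.2177]
orientation: [-0.0, 0.982, 0.189, 0.001]
ft_force: [0.5, 0.2, -1.6]
width: 0.638
time_s: 5.8
position: [0.4992, 0.2166, 0.2171]
orientation: [0.0, 0.982, 0.188, 0.0]
ft_force: [-0.3, 0.6, -1.2]
width: 0.636
[ 3.41387732e-01  2.98499338e-01  1.55690275e+00 -1.74359185e-04
  1.28540141e+00  1.53412292e+00]
(np.float64(235.80637511097692), np.float64(68.96430962575823)) (np.float64(379.473063138952), np.float64(145.85459083141285))
```

View pics/w4.png

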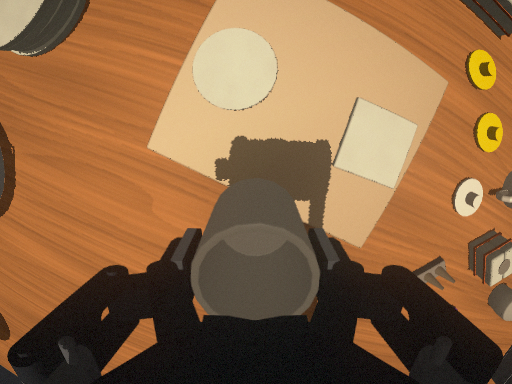

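The wrist view shows the round setter centred at about (235,68) and the square one at (378,143), with the shelf edges clear.

```bash
cat > meas.py <<'E'
from h import *
def setters(name,seeds):
    p,im=loadp(name);hsv=cv2.cvtColor(cv2.GaussianBlur(im,(3,3),0),cv2.COLOR_RGB2HSV)
    out={}
    for k,s in seeds.items():
        a=im.astype(int);d=abs(cv2.GaussianBlur(im,(3,3),0).astype(int)-a[s[1]-2:s[1]+3,s[0]-2:s[0]+3].mean((0,1))).max(2)
        m=(d<22).astype(np.uint8);_,l=cv2.connectedComponents(m);m=((l==l[s[1],s[0]])*255).astype(np.uint8)
        c=max(cv2.findContours(m,cv2.RETR_EXTERNAL,cv2.CHAIN_APPROX_NONE)[0],key=cv2.contourArea)[:,0]
        W=np.array([onz(p,*x,.025,True)[:2] for x in c])
        if k=='rnd':
            e=cv2.fitEllipse((W*1000).astype(np.float32));print(k,np.round(e[0],1),np.round(e[1],1))
        else:
            e=cv2.minAreaRect((W*1000).astype(np.float32));print(k,np.round(e[0],1),np.round(e[1],1),round(e[2],1))
E
python3 - <<'E'
from meas import *
setters('w4',dict(rnd=(235,68),sq=(378,143)))
E
```

```text
rnd [597.8 282.4] [92.3 92.7]
sq [582.7  92.9] [85.2 85. ] 3.3
```

```bash
python3 -m inch '[[[-1,3.9,-0.8,0,0],[-1,3.9,-0.8,0,0],[-1,3.8,-0.8,1,0],[-1,0,0,4.5,0],[-1,0,0,4,0],[-1,0,0,3,0],[-1,0,0,1.7,0],[-1,0,0,0,0],[-1,0,0,0,0]]]'; python3 - <<'E'
from h import *
print(rel((.598,.282,.0627)))
p,im=snap('wrist','w5');snap('scene','s5')
E
```

```text
time_s: 6.98
position: [0.5988, 0.2822, 0.0759]
orientation: [-0.0, 0.982, 0.188, 0.001]
ft_force: [0.5, -0.1, -1.7]
width: 0.641
[-0.08654322 -0.01474155  1.32382203]
```

View pics/w5.png

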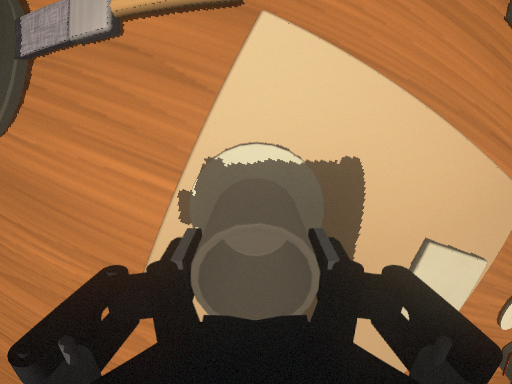

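The jar is centred over the setter sideways (setter 190–323, jar about 257). Now I'll lower it and release.

```bash
python3 -m inch '[[[-1,-0.1,0,0.7,0],[-1,0,0,0.4,0],[-1,0,0,0.2,0],[-1,0,0,0,0],[-1,0,0,0,0]]]'
```

```text
time_s: 7.7
position: [0.5972, 0.2819, 0.0627]
orientation: [-0.0, 0.982, 0.188, 0.0]
ft_force: [-7.4, -3.6, 13.2]
width: 0.643
```

```bash
python3 -m inch '[[[-1,0,0,-0.05,0],[0.6,0,0,0,0],[1,0,0,0,0],[1,0,0,0,0],[1,0,0,0,0],[1,0,0,-2,0],[1,0,0,-4,0],[1,0,0,-5,0],[1,-3.5,0,-3,0],[1,-3.5,0,-1,0],[1,0,0,0,0],[1,0,0,0,0]]]'; python3 - <<'E'
from h import *
from meas import setters
p,im=snap('wrist','w6');snap('scene','s6')
print(proj(p,(.598,.282,.1),True))
E
```

```text
time_s: 9.2
position: [0.5325, 0.2561, 0.2126]
orientation: [-0.0, 0.982, 0.188, 0.001]
ft_force: [0.0, -0.0, 0.8]
width: 1.0
(np.float64(256.4558994901356), np.float64(107.24989976188212))
```

View pics/w6.png

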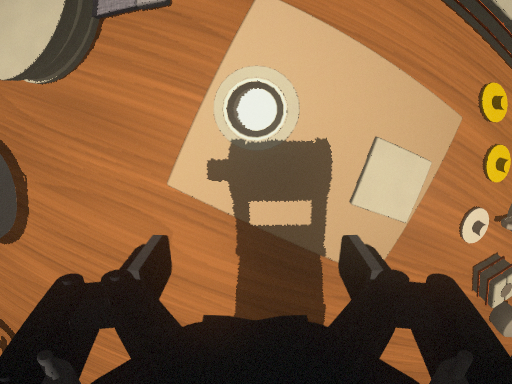

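The jar stands on the round setter, with its rim at about (256,107) and the setter around it. I'll measure how well it is centred.

```bash
python3 - <<'E'
from h import *
p,im=loadp('w6');crop(im,205,55,310,155,6,'w6c')
g=cv2.cvtColor(im,cv2.COLOR_RGB2HSV)
print(im[107,215:300:3].tolist())
E
```

```text
[[223, 209, 168], [222, 205, 166], [222, 204, 167], [237, 237, 209], [113, 101, 84], [92, 82, 67], [114, 103, 85], [118, 105, 88], [235, 238, 228], [236, 238, 230], [236, 239, 230], [236, 238, 230], [237, 240, 231], [237, 240, 231], [237, 240, 229], [236, 240, 230], [237, 239, 230], [236, 239, 228], [237, 239, 228], [238, 241, 232], [236, 238, 226], [99, 92, 74], [99, 91, 73], [234, 234, 219], [216, 197, 162], [221, 205, 167], [218, 198, 163], [218, 199, 164], [196, 167, 128]]
```

View pics/w6c.png

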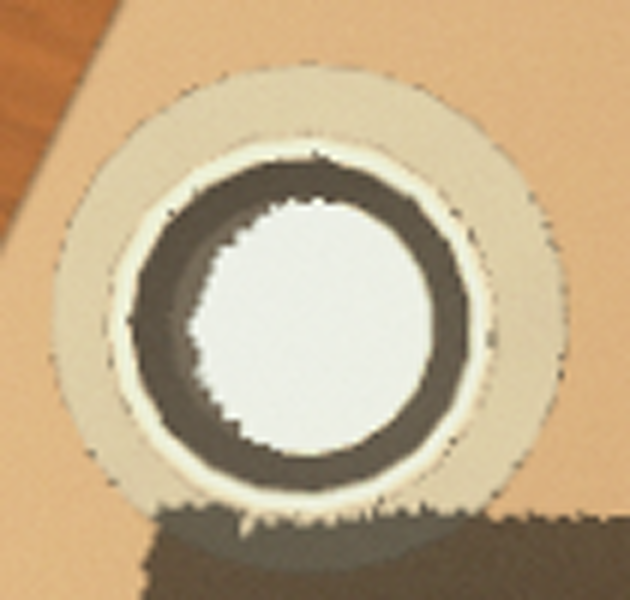

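```bash
python3 - <<'E'
from h import *
p,im=loadp('w6')
print(onz(p,255.1,109.1,.1,True),onz(p,256.5,107.8,.025,True))
# knob of lid decoys etc: lid seen in w6/w4
for z in (.008,.01):print(onz(p,474,225,z,True))
E
```

```text
[0.5960996  0.28247984 0.1       ] [0.59779086 0.2814339  0.025     ]
[ 0.57963    -0.09374658  0.008     ]
[ 0.57972918 -0.09157587  0.01      ]
```

Jar is centred within about 2 mm. Next the lid: turn the wrist so the jaws avoid the mug handle.

```bash
python3 -m inch '[[[1,0,0,0,-10.5],[1,0,0,0,-10.5],[1,0,0,0,-10.5],[1,0,0,0,-10.5],[1,0,0,0,-10.5],[1,0,0,0,-10.5],[0.1,-5.8,1.3,0.9,0],[0.1,-5.8,1.3,0.9,0],[0.1,-5.8,1.3,0.9,0],[0.1,-5.8,1.3,0.9,0],[0.1,-5.8,1.3,0.9,0],[0.1,-5.8,1.3,0.9,0]]]'; python3 -m inch '[[[0.1,0,0,0,0],[0.1,0,0,0,0]]]'; python3 - <<'E'
from h import *
p,im=snap('wrist','w7');print(rel((.5806,-.0987,.013)),arm.get_obs()['joint_pos'])
E
```

```text
time_s: 10.8
position: [0.578, -0.0999, 0.1571]
orientation: [-0.0, 0.739, 0.674, -0.0]
ft_force: [-0.2, 1.6, 0.8]
width: 0.55
time_s: 11.05
position: [0.5778, -0.0977, 0.1573]
orientation: [-0.0, 0.739, 0.674, -0.0]
ft_force: [-0.3, 0.6, 0.5]
width: 0.553
[-0.13960106  0.29835566 14.45811444] [-2.29011474e-01  4.46540432e-01  1.49790684e+00  1.56282237e-04
  1.19761364e+00 -1.37243574e-01]
```

View pics/w7.png

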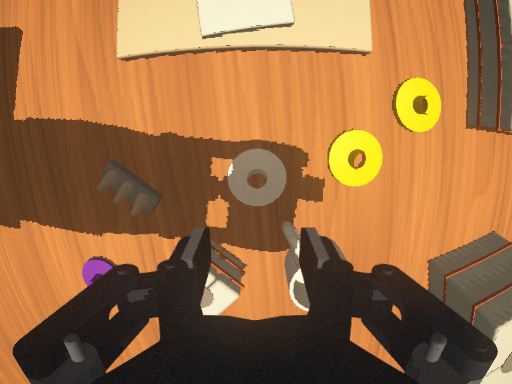

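The lid (grey disc in the gripper's shadow) is at about (257,177), with the mug handle at (290,235) behind it.

```bash
python3 - <<'E'
from h import *
p,im=loadp('w7');crop(im,212,132,302,222,6.5,'w7c')
p,im=loadp('w1');crop(im,95,10,175,80,7,'w1d')
E
```

```text
(no output)
```

View pics/w7c.png

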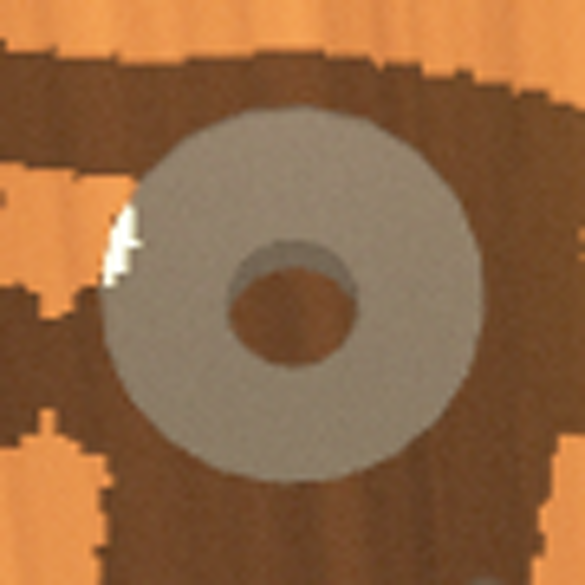

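View pics/w1d.png

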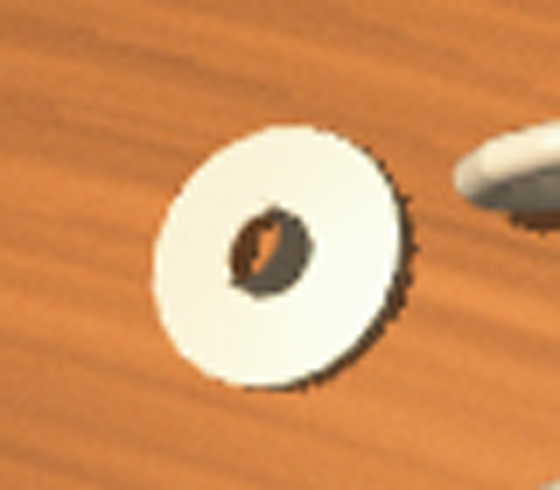

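```bash
python3 - <<'E'
from h import *
p7,_=loadp('w7');p1,_=loadp('w1')
X,r=tri([ray(p7,257.2,177.2,True),ray(p1,134.7,46.9,True)]);print(X,r)
print(onz(p7,257.2,177.2,.01,True),onz(p7,257.1,180.8,.031,True))
print(rel((onz(p7,257.2,177.2,.01,True)[0],onz(p7,257.2,177.2,.01,True)[1],.013)))
E
```

```text
[ 0.5799716  -0.0973857   0.00506596] [0.000626359206247266, 0.0006263592062471697]
[ 0.58066502 -0.09628466  0.01      ] [ 0.580561   -0.09473085  0.031     ]
[ 0.10151203  0.28268267 14.45817159]
```

```bash
python3 -m inch '[[[0.1,0.1,0.28,4,0],[0.1,0,0,4,0],[0.1,0,0,3.4,0],[0.1,0,0,2,0],[0.1,0,0,1,0],[0.1,0,0,0,0],[0.1,0,0,0,0]]]'; python3 - <<'E'
from h import *
p,im=snap('wrist','w8');print(tool()[0])
E
```

```text
time_s: 11.98
position: [0.5811, -0.0971, 0.0149]
orientation: [0.001, 0.739, 0.674, 0.0]
ft_force: [0.5, -0.3, 0.2]
width: 0.551
[ 0.58108544 -0.09716817  0.0148961 ]
```

View pics/w8.png

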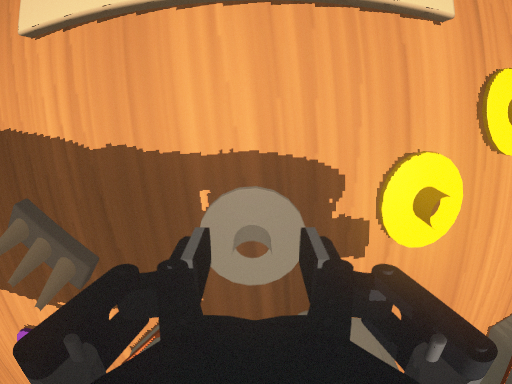

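The knob at (252,242) sits between the pads, with no contact force. Closing.

```bash
python3 -m inch '[[[0.1,0.1,0,0.05,0],[-1,0,0,0,0],[-1,0,0,0,0],[-1,0,0,0,0],[-1,0,0,0,0],[-1,0,0,0,0],[-1,0,0,0,0],[-1,0,0,0,0],[-1,0,0,0,0]]]' 40;  python3 -m inch '[[[-1,0,0,-1,0],[-1,0,0,-2,0],[-1,0,0,-4,0],[-1,0,0,-5,0],[-1,0,0,-5,0],[-1,0,0,-2,0],[-1,0,0,0,0]]]'; python3 - <<'E'
from h import *
p,im=snap('wrist','w9')
E
```

```text
time_s: 13.15
position: [0.5808, -0.0961, 0.0136]
orientation: [0.0, 0.739, 0.674, 0.0]
ft_force: [-1.7, 0.8, 5.5]
width: 0.218
time_s: 14.02
position: [0.581, -0.0962, 0.2058]
orientation: [0.002, 0.739, 0.674, 0.001]
ft_force: [-0.3, 0.3, -2.4]
width: 0.22
```

View pics/w9.png

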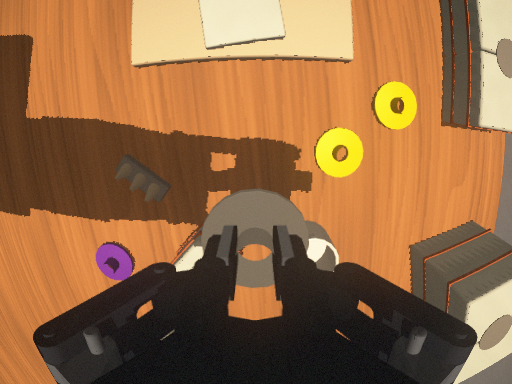

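```bash
python3 - <<'E'
from h import *
p,im=loadp('w9');crop(im,190,170,320,300,5,'w9c')
print(onz(p,254.5,238,.2022,True),rel(onz(p,254.5,238,.2022,True)))
print(rel((.5961,.2825,.2058)))
E
python3 -m inch '[[[-1,5.4,-0.2,0,0],[-1,5.4,-0.2,0,0],[-1,5.4,-0.2,0,0],[-1,5.4,-0.2,0,0],[-1,5.4,-0.2,0,0],[-1,0,0,0,0],[-1,0,0,0,0],[-1,0,0,0,0]]]'; python3 - <<'E'
from h import *
p,im=snap('wrist','w10');crop(im,200,50,310,130,7,'w10c')
print(proj(p,(.5961,.2825,.1),True))
E
```

```text
[ 0.58149241 -0.09408732  0.2022    ] [0.20547645 0.08097335 0.17053854]
[37.83823267 -1.93979573 -0.197778  ]
time_s: 15.08
position: [0.5955, 0.1726, 0.2028]
orientation: [-0.0, 0.739, 0.673, -0.0]
ft_force: [0.4, -0.3, -0.1]
width: 0.217
(np.float64(242.32082652355118), np.float64(60.89401572928347))
```

View pics/w10.png

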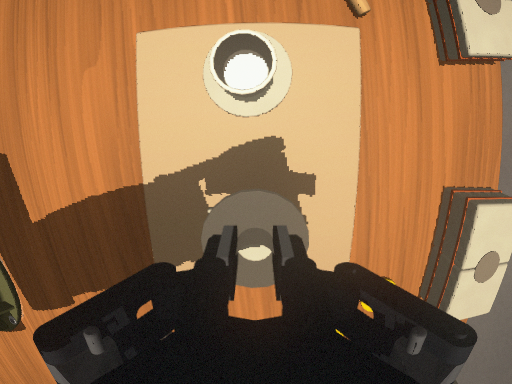

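View pics/w9c.png

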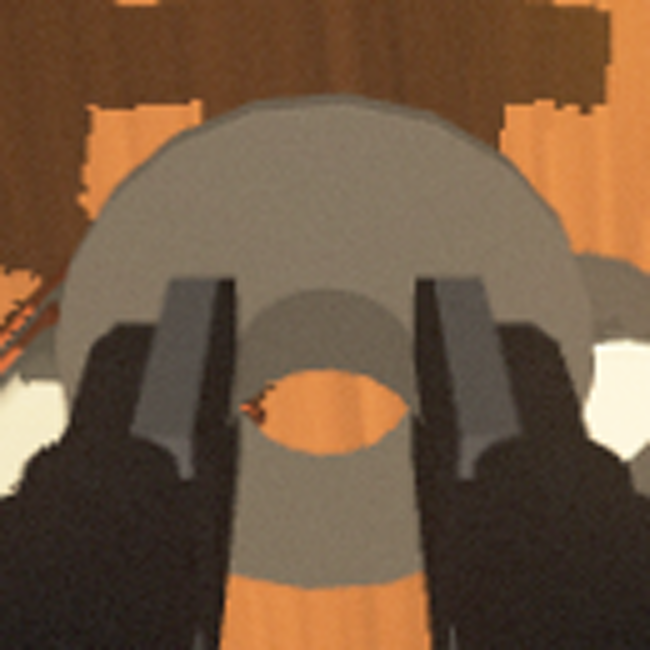

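The lid is held level, and the jar is visible at about (244,62) on its setter.

View pics/w10c.png

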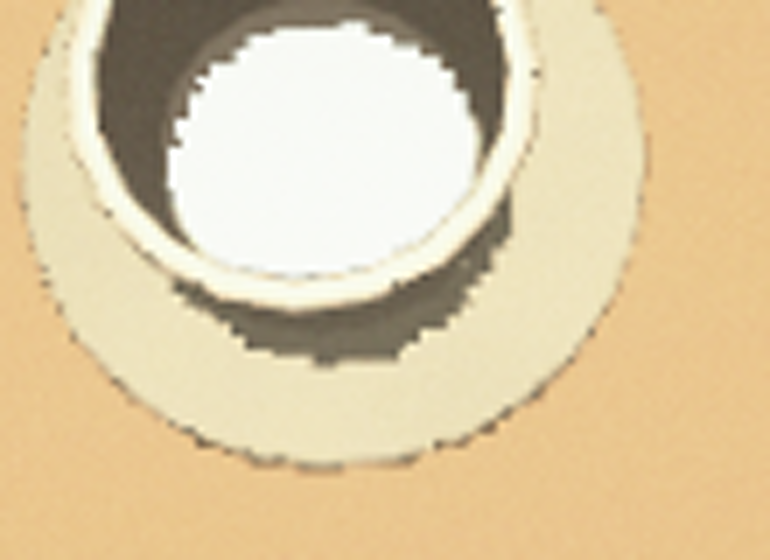

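```bash
python3 - <<'E'
from h import *
p,im=loadp('w10');crop(im,200,15,310,105,7,'w10d');q,_=loadp('w6')
print(onz(p,243.1,61.7,.1,True),tri([ray(p,243.1,61.7,True),ray(q,255.1,109.1,True)]))
# ellipse fit: bright rim, hole
E
```

```text
[0.59666454 0.28175486 0.1       ] (array([0.59631575, 0.28250039, 0.09512744]), [0.0002323532854434511, 0.0002323532854434705])
```

View pics/w10d.png

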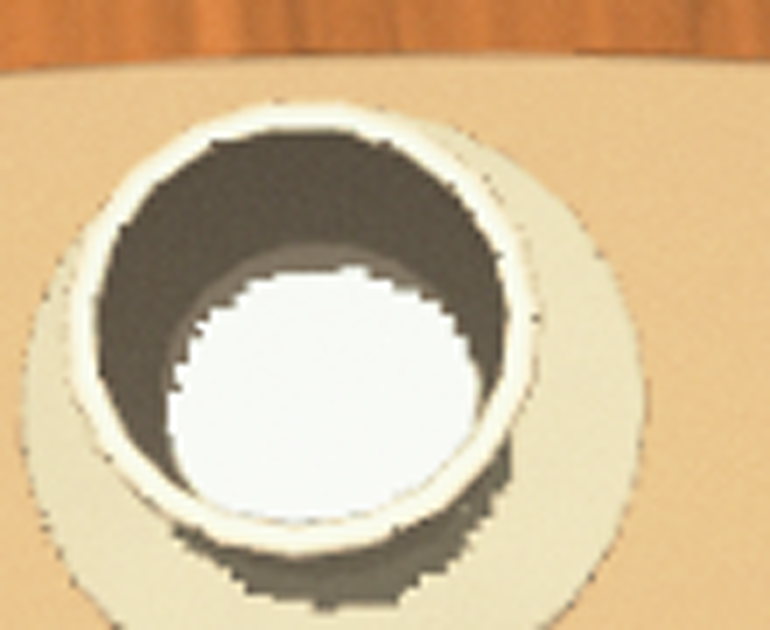

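```bash
python3 -m inch '[[[-1,3.6,-0.3,0,0],[-1,3.6,-0.3,0,0],[-1,3.6,-0.3,1.8,0],[-1,0,0,3,0],[-1,0,0,2,0],[-1,0,0,0,0],[-1,0,0,0,0],[-1,0,0,0,0]]]'; python3 - <<'E'
from h import *
p,im=snap('wrist','w11');print(rel((.5958,.2806,.108)))
for n in('scene','top'): 
    q,im2=snap(n,n[0]+'11');print(proj(q,(.5964,.2821,.1)))
    if n=='scene': crop(im2,310,190,430,310,5,'s11c')
E
```

```text
time_s: 16.12
position: [0.5971, 0.2819, 0.1366]
orientation: [0.0, 0.739, 0.674, 0.001]
ft_force: [0.2, 0.3, -0.9]
width: 0.218
[-0.15168376 -0.10938587  2.83972303]
(np.float64(369.5767232260342), np.float64(252.24868839622235))
(np.float64(123.41401163650883), np.float64(167.33339404503354))
```

View pics/w11.png

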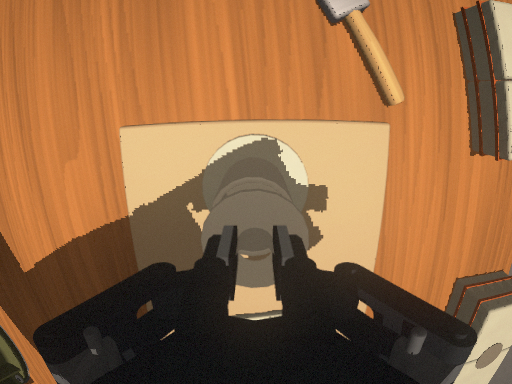

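View pics/s11c.png

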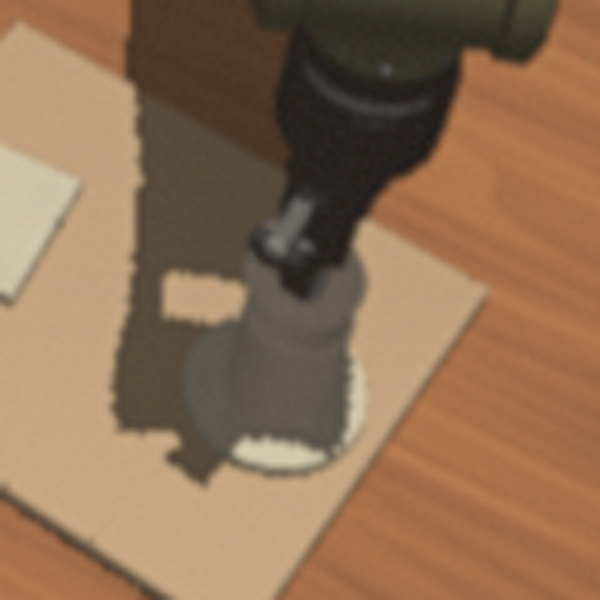

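The lid (202–307) is centred over the jar (215–293). Now I'll lower it.

```bash
python3 -m inch '[[[-1,-0.1,-0.1,0.5,0],[-1,0,0,1,0],[-1,0,0,0.7,0],[-1,0,0,0.4,0],[-1,0,0,0,0],[-1,0,0,0,0]]]'; python3 -m inch '[[[-1,0,0,0.15,0],[-1,0,0,0,0],[-1,0,0,0,0]]]'; python3 - <<'E'
from h import *
p,im=snap('wrist','w12');crop(im,180,110,330,300,3,'w12c')
E
```

```text
time_s: 17.02
position: [0.5955, 0.2812, 0.1093]
orientation: [0.0, 0.739, 0.674, 0.0]
ft_force: [-0.3, -0.5, -0.7]
width: 0.216
time_s: 17.4
position: [0.5957, 0.2813, 0.1087]
orientation: [0.0, 0.739, 0.674, 0.001]
ft_force: [-2.6, -1.3, 5.5]
width: 0.216
```

View pics/w12c.png

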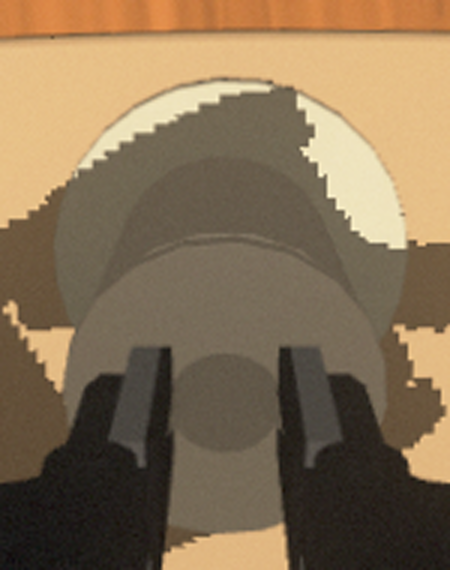

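Contact came at z = 0.1087, and 0.1086 is expected when the lid is seated. Releasing.

```bash
python3 -m inch '[[[-0.4,0,0,0,0],[-0.1,0,0,0,0],[0.1,0,0,0,0],[0.1,0,0,-1,0],[0.1,0,0,-3,0],[0.1,0,0,-5,0],[0.2,-5,0,-1,0],[0.2,-5,0,0,0],[0.2,-5,0,0,0],[0.2,0,0,0,0],[0.2,0,0,0,0]]]'; python3 - <<'E'
from h import *
p,im=snap('wrist','w13');print(proj(p,(.5964,.2821,.105),True));crop(im,180,20,330,170,5,'w13c')
q,im2=snap('scene','s13');crop(im2,310,190,430,310,5,'s13c')
E
```

```text
time_s: 18.82
position: [0.5818, 0.1321, 0.2085]
orientation: [0.0, 0.739, 0.674, 0.0]
ft_force: [-0.2, 0.7, 0.3]
width: 0.596
(np.float64(254.94339462670888), np.float64(14.060912824352869))
```

View pics/w13c.png

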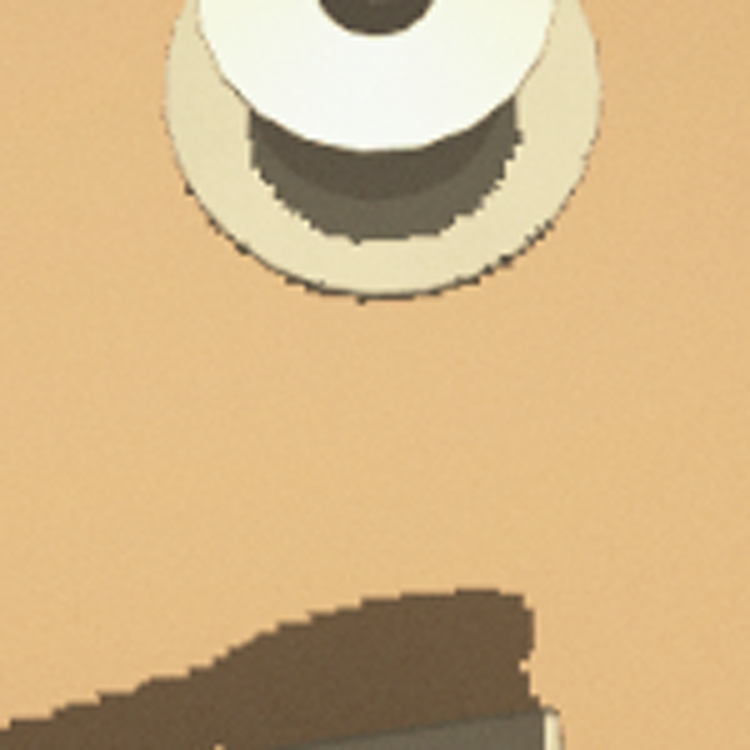

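View pics/s13c.png

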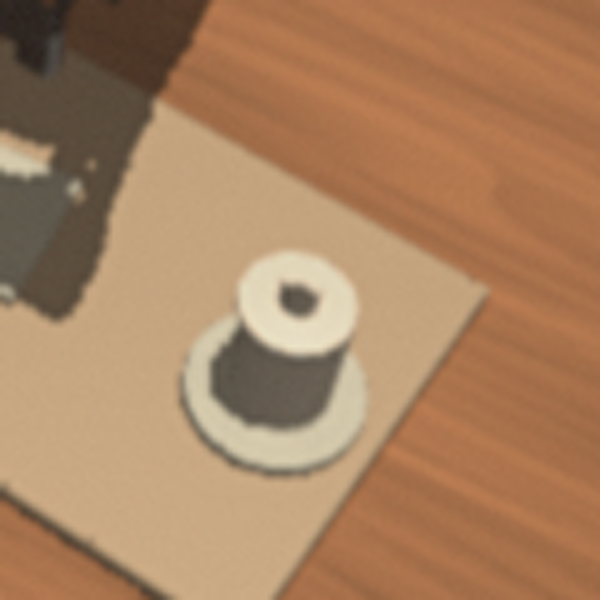

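The lid sits level on the jar in both views. Next is the bottle.

```bash
python3 -m inch '[[[0.2,-5.2,-1,0,0],[0.2,-5.2,-1,0,0],[0.2,-5.2,-1,0,0],[0.2,-5.2,-1,0,0],[0.2,-5.2,-1,0,0],[0.2,-5.2,-1.1,0,0],[0.2,-5.2,-1.1,0,0],[0.2,-5.2,-1.1,0,0],[0.2,-4.2,-1,0,0],[0.2,0,0,0,0],[0.2,0,0,0,0],[0.2,0,0,0,0]]]'; python3 - <<'E'
from h import *
p,im=snap('wrist','w14');print(proj(p,(.446,-.328,.105),True));crop(im,190,120,320,270,4,'w14c')
E
```

```text
time_s: 20.42
position: [0.4474, -0.3145, 0.2078]
orientation: [0.0, 0.738, 0.674, 0.0]
ft_force: [0.5, 0.7, 0.1]
width: 0.599
(np.float64(254.04213300025643), np.float64(205.95970403356424))
```

View pics/w14.png

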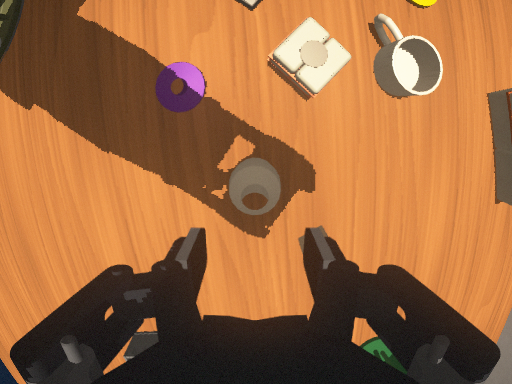

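View pics/w14c.png

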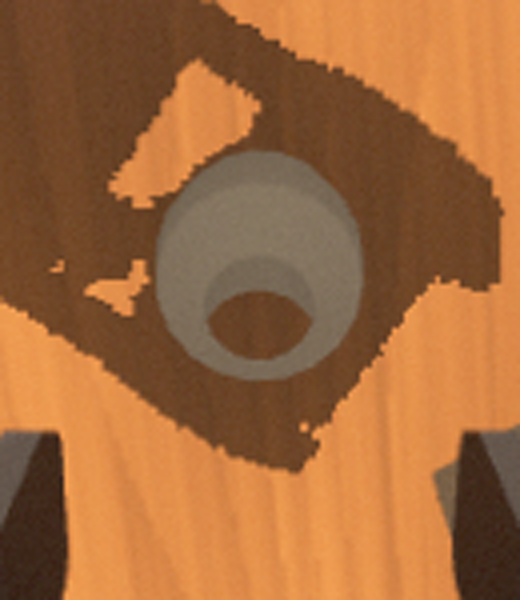

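The bottle is centred at about (255,190): the neck base circle at (255,196.7) and its top at (255,205.7).

```bash
python3 - <<'E'
from h import *
p,_=loadp('w14');q,_=loadp('w1')
print(onz(p,255,196.7,.076,True),onz(p,255,205.7,.105,True),onz(q,240.9,191.8,.076,True), tri([ray(p,255,196.7,True),ray(q,240.9,191.8,True)]))
X=onz(p,255,201,.09,True);X[2]=.078;print(X,rel(X))
E
```

```text
[ 0.44681428 -0.32856427  0.076     ] [ 0.44685274 -0.32783728  0.105     ] [ 0.44594115 -0.32904792  0.076     ] (array([ 0.44652836, -0.3286603 ,  0.07686332]), [0.0004614019965210172, 0.0004614019965210568])
[ 0.4468168  -0.32839021  0.078     ] [-1.37728402  0.07218756 12.98516082]
```

```bash
python3 -m inch '[[[0.2,-1.4,0.05,1,0],[0.2,0,0,4,0],[0.2,0,0,4,0],[0.2,0,0,2.5,0],[0.2,0,0,1.5,0],[0.2,0,0,0,0],[-1,0,0,0,0],[-1,0,0,0,0],[-1,0,0,0,0],[-1,0,0,0,0],[-1,0,0,0,0],[-1,0,0,0,0]]]' 40; python3 -m inch '[[[-1,0,0,0,0],[-1,0,0,-1,0],[-1,0,0,-2,0],[-1,0,0,-4,0],[-1,0,0,-4,0],[-1,0,0,-3,0],[-1,0,0,0,0]]]'; python3 - <<'E'
from h import *
p,im=snap('wrist','w15');snap('scene','s15')
E
```

```text
time_s: 21.98
position: [0.4464, -0.3301, 0.0789]
orientation: [0.001, 0.739, 0.674, 0.0]
ft_force: [-2.3, 1.4, 7.1]
width: 0.293
time_s: 22.85
position: [0.4465, -0.33, 0.2203]
orientation: [0.002, 0.739, 0.674, 0.0]
ft_force: [-0.4, -0.1, -2.2]
width: 0.294
```

View pics/w15.png

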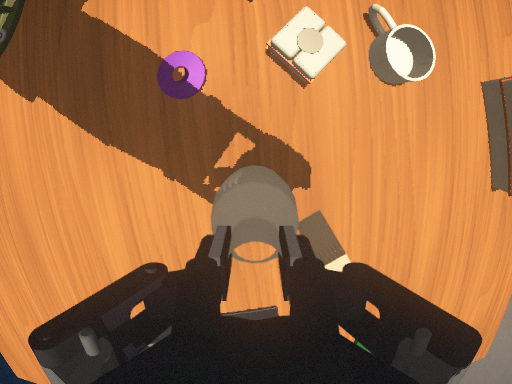

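View pics/s15.png

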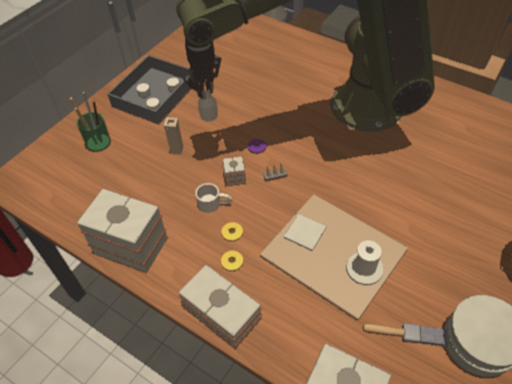

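The bottle is held upright. The scene also shows the jar with its lid at (368,258). Carrying the bottle to the square setter.

```bash
python3 -m inch '[[[-1,4,1.2,0,0],[-1,5,1.3,0,0],[-1,5,1.3,0,0],[-1,5,1.3,0,0],[-1,5,1.3,0,0],[-1,5,1.3,0,0],[-1,5,1.3,0,0],[-1,2.2,0.6,0,0],[-1,0,0,0,0],[-1,0,0,0,0],[-1,0,0,0,0]]]'; python3 - <<'E'
from h import *
from meas import setters
p,im=snap('wrist','w16');print(proj(p,(.5825,.0925,.025),True),rel((.5822,.091,.1039)))
E
```

```text
time_s: 24.32
position: [0.5747, 0.021, 0.2175]
orientation: [-0.0, 0.739, 0.673, -0.0]
ft_force: [0.7, 0.5, -2.0]
width: 0.295
(np.float64(255.45106681980764), np.float64(106.51989070124453)) [ 7.02969047  0.08948222 11.37391092]
```

View pics/w16.png

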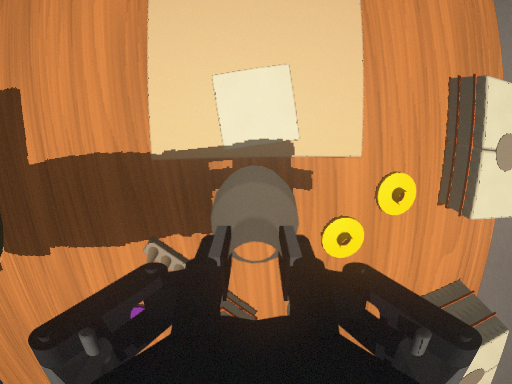

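The square setter's centre in view is (255.7,106); the prediction was (255.5,106.5). Positioning and lowering.

```bash
python3 -m inch '[[[-1,3.5,0.05,0,0],[-1,3.5,0.05,1,0],[-1,0,0,4,0],[-1,0,0,3.5,0],[-1,0,0,1.7,0],[-1,0,0,0,0],[-1,0,0,0,0]]]'; python3 - <<'E'
from h import *
p,im=snap('wrist','w17');print(rel((.5822,.091,.1039)))
E
```

```text
time_s: 25.25
position: [0.5832, 0.0914, 0.1174]
orientation: [0.001, 0.739, 0.674, 0.001]
ft_force: [0.2, 0.6, -1.7]
width: 0.295
[-0.05711276 -0.09223713  1.34740879]
```

View pics/w17.png

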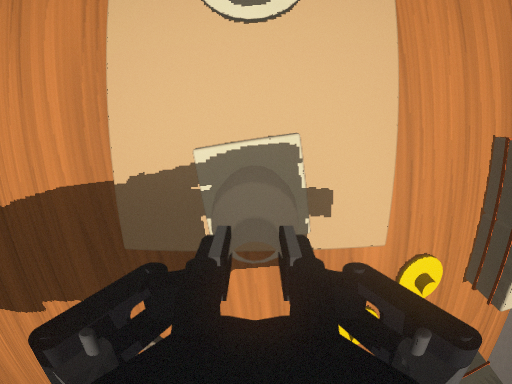

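```bash
python3 -m inch '[[[-1,-0.05,-0.1,0.6,0],[-1,0,0,0.4,0],[-1,0,0,0.25,0],[-1,0,0,0,0],[-1,0,0,0,0]]]'; python3 -m inch '[[[-1,0,0,0.1,0],[-1,0,0,0,0],[-1,0,0,0,0]]]'
```

```text
time_s: 25.92
position: [0.5815, 0.0912, 0.104]
orientation: [0.0, 0.739, 0.674, 0.0]
ft_force: [-2.8, -0.7, 6.6]
width: 0.294
time_s: 26.3
position: [0.5816, 0.0914, 0.104]
orientation: [0.0, 0.739, 0.674, 0.001]
ft_force: [-9.0, 0.2, 15.1]
width: 0.295
```

Contact was at the expected height. I'll release, retreat upward and check.

```bash
python3 -m inch '[[[-1,0,0,-0.1,0],[-0.2,0,0,0,0],[0.1,0,0,0,0],[0.2,0,0,0,0],[0.2,0,0,-2,0],[0.2,0,0,-4,0],[0.2,0,0,-5,0],[0.2,-5,0,0,0],[0.2,-5,0,0,0],[0.2,0,0,0,0],[0.2,0,0,0,0]]]'; python3 - <<'E'
from h import *
p,im=snap('wrist','w18');crop(im,195,40,315,170,4.5,'w18c')
q,im2=snap('scene','s18');crop(im2,250,185,415,320,4.5,'s18c')
print(proj(p,(.5825,.0925,.025),True),proj(p,(.5825,.0925,.101),True))
E
```

```text
time_s: 27.68
position: [0.5722, -0.0082, 0.2132]
orientation: [-0.0, 0.739, 0.674, 0.0]
ft_force: [-0.8, 0.3, -0.0]
width: 0.598
(np.float64(255.22493578855187), np.float64(80.28026452833673)) (np.float64(255.3720011107498), np.float64(72.11068254928377))
```

View pics/w18c.png

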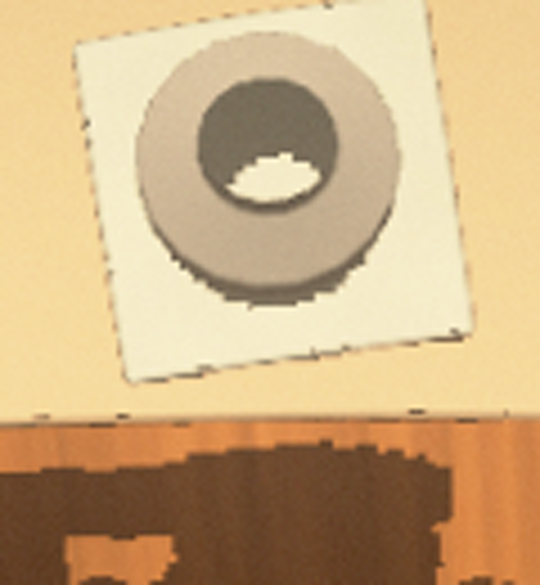

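View pics/s18c.png

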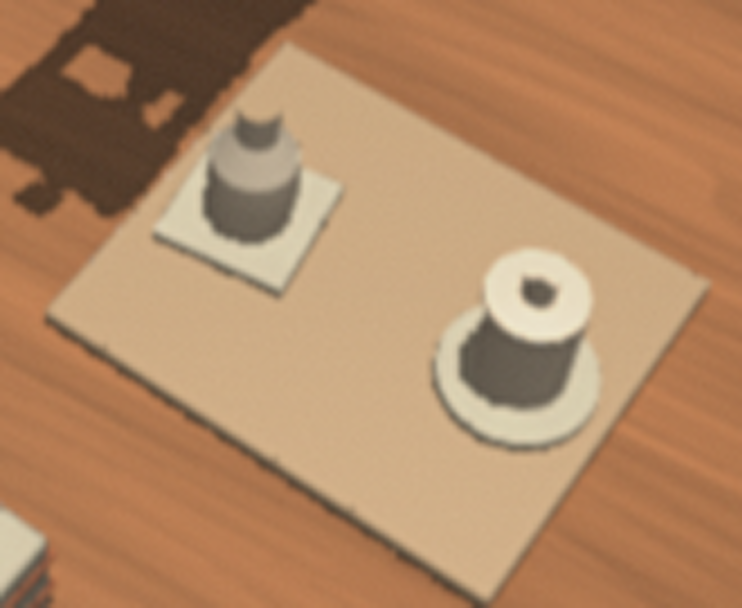

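The bottle is centred and upright. Now the prop.

```bash
python3 -m inch '[[[0.6,-5.2,-0.2,-0.5,0],[0.6,-5.2,-0.2,-0.5,0],[0.6,-5.2,-0.2,-0.5,0],[0.6,-5.2,-0.2,-0.5,0],[0.6,-5.2,-0.2,-0.5,0],[0.6,-5.2,-0.2,-0.5,0],[0.6,-5.2,-0.2,0,0],[0.6,-3.4,-0.1,0,0],[0.6,0,0,0,-10.1],[0.6,0,0,0,-10.1],[0.6,0,0,0,-10.1],[0.6,0,0,0,0]]]';python3 -m inch '[[[0.6,0,0,0,0],[0.6,0,0,0,0]]]'; python3 - <<'E'
from h import *
p,im=snap('wrist','w19');crop(im,190,120,320,270,4,'w19c')
print(proj(p,(.518,-.4229,.125),True),tool()[2]['joint_pos'])
E
```

```text
time_s: 29.28
position: [0.5212, -0.4025, 0.2431]
orientation: [-0.0, 0.537, 0.843, 0.0]
ft_force: [-0.8, 0.8, 0.6]
width: 0.803
time_s: 29.52
position: [0.5206, -0.4031, 0.2432]
orientation: [-0.0, 0.538, 0.843, -0.0]
ft_force: [0.1, 0.5, 0.4]
width: 0.802
(np.float64(241.80754645111585), np.float64(203.4756710654977)) [-7.14594923e-01  5.41359847e-01  1.15507863e+00 -6.63318156e-06
  1.44511509e+00 -1.14945491e+00]
```

View pics/w19.png

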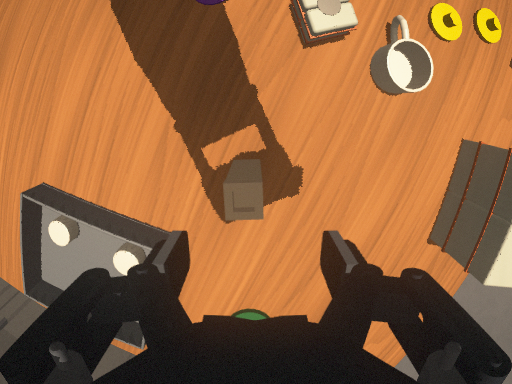

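View pics/w19c.png

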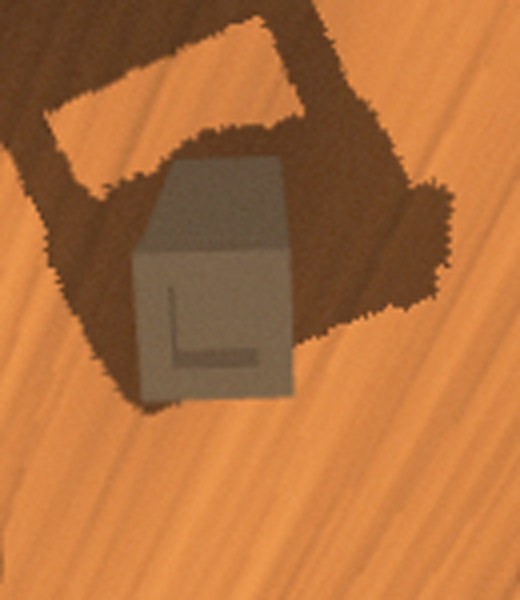

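The prop's top face has corners at crop points (134,252), (289,247), (294,395) and (141,401), so it is nearly square to the jaws.

```bash
python3 - <<'E'
from h import *
p,_=loadp('w19');q,_=loadp('w1')
c=[(134,252),(289,247),(294,395),(141,401)]
W=np.array([onz(p,x/4+190,y/4+120,.125,True) for x,y in c]);print(W.round(4).tolist());C=W.mean(0)
for i in range(4):
    d=W[(i+1)%4]-W[i];print(np.hypot(*d[:2])*1e3,np.degrees(np.arctan2(d[1],d[0])))
print(C);u=proj(p,C,True)
# w1 corners
c1=[(540,446),(673,437),(674,571),(548,580)]
W1=np.array([onz(q,x/4.4+200,y/4.4+60,.125,True) for x,y in c1]);print(W1.mean(0));u1=proj(q,W1.mean(0),True)
print(tri([ray(p,*u,True),ray(q,*u1,True)]))
C[2]=.085;print(rel(C)); M=tool()[1];print(np.degrees(np.arctan2(M[1,0],M[0,0])))
E
```

```text
[[0.4949, -0.4121, 0.125], [0.5263, -0.3962, 0.125], [0.5427, -0.4281, 0.125], [0.5106, -0.4448, 0.125]]
35.19295733627582 26.75434306839232
35.87784401616192 -62.80317575475202
36.12737577490773 -152.5556822058028
36.317723508732186 115.7213745620687
[ 0.51861714 -0.42031352  0.125     ]
[ 0.51830418 -0.42126559  0.125     ]
(array([ 0.51847936, -0.41998886,  0.12737109]), [0.0004054078562426533, 0.00040540785624274076])
[-1.46931888 -0.90075848 15.82889284]
114.91568933065217
```

```bash
python3 -m inch '[[[0.6,-1.45,-0.9,1,-1.5],[0.6,0,0,4,0],[0.6,0,0,4,0],[0.6,0,0,4,0],[0.6,0,0,2,0],[0.6,0,0,0.8,0],[0.6,0,0,0,0],[-1,0,0,0,0],[-1,0,0,0,0],[-1,0,0,0,0],[-1,0,0,0,0],[-1,0,0,0,0]]]' 50; python3 -m inch '[[[-1,0,0,0,0],[-1,0,0,0,0],[-1,0,0,0,0],[-1,0,0,-1,0],[-1,0,0,-2,0],[-1,0,0,-4,0],[-1,0,0,-4,0],[-1,0,0,-3,0],[-1,0,0,0,0]]]'; python3 - <<'E'
from h import *
p,im=snap('wrist','w20');crop(im,190,150,320,300,4,'w20c');snap('scene','s20')
E
```

```text
time_s: 31.08
position: [0.5187, -0.4207, 0.0865]
orientation: [0.001, 0.526, 0.85, -0.0]
ft_force: [-1.5, 0.1, 6.4]
width: 0.417
time_s: 32.2
position: [0.519, -0.4207, 0.229]
orientation: [0.003, 0.526, 0.85, -0.0]
ft_force: [0.2, 0.2, -3.9]
width: 0.413
```

View pics/w20.png

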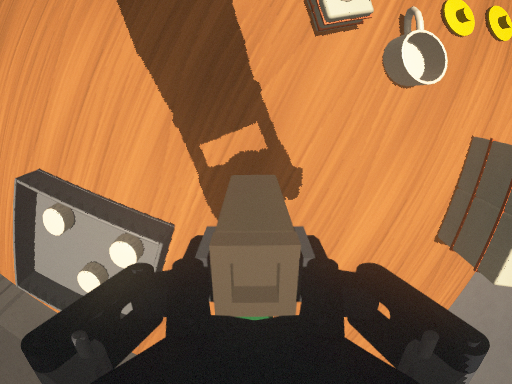

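View pics/s20.png

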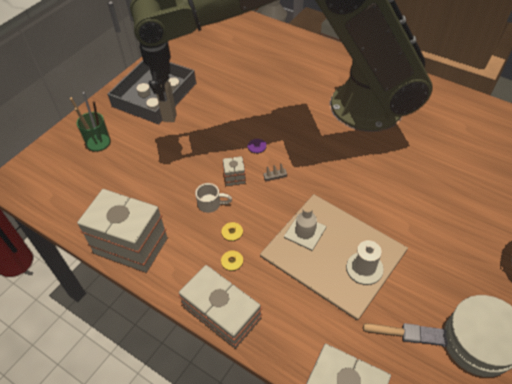

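The prop is held and upright. Carrying it high to the middle of the shelf.

```bash
python3 -m inch '[[[-1,0,0,-3,0],[-1,3,2,-1,0],[-1,4.8,3.1,0,0],[-1,4.8,3.1,0,0],[-1,4.8,3.1,0,0],[-1,4.8,3.1,0,0],[-1,4.8,3.1,0,0],[-1,4.8,3.1,0,0],[-1,4.8,3.1,0,0],[-1,4.8,3.1,0,0],[-1,4.8,3.1,0,0],[-1,3.5,2.3,0,0]]]'; python3 -m inch '[[[-1,0,0,0,10.4],[-1,0,0,0,10.4],[-1,0,0,0,10.3],[-1,0,0,0,0],[-1,0,0,0,0]]]'; python3 - <<'E'
from h import *
p,im=snap('wrist','w21');snap('scene','s21');print(rel((.590,.187,.1015)));M=tool()[1];print(np.degrees(np.arctan2(M[1,0],M[0,0])))
E
```

```text
time_s: 33.8
position: [0.5843, 0.1705, 0.2637]
orientation: [-0.001, 0.526, 0.851, -0.001]
ft_force: [1.2, -0.7, -1.7]
width: 0.416
time_s: 34.42
position: [0.5847, 0.1681, 0.2646]
orientation: [-0.0, 0.734, 0.68, -0.0]
ft_force: [-0.6, -0.3, -1.5]
width: 0.419
[ 1.92252425  0.38775772 16.34464533]
85.55536859955264
```

View pics/w21.png

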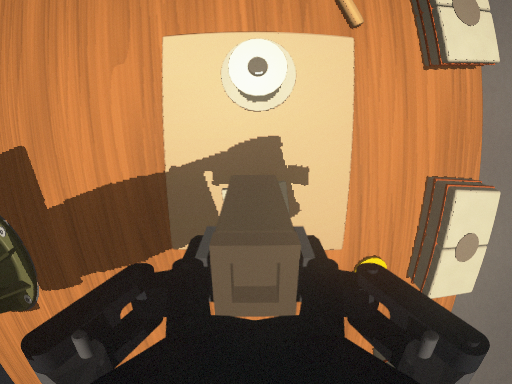

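View pics/s21.png

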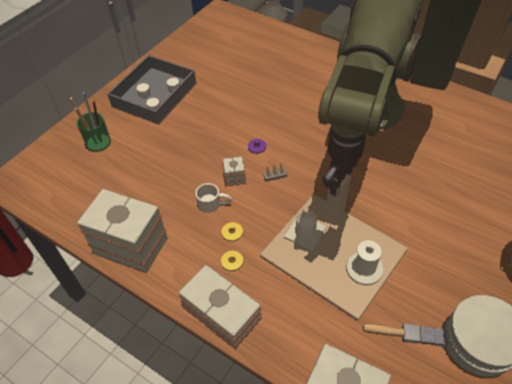

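```bash
python3 -m inch '[[[-1,1.9,0.4,0,0],[-1,0,0,0,0],[-1,0,0,4,0],[-1,0,0,4,0],[-1,0,0,4,0],[-1,0,0,2.5,0],[-1,0,0,0.6,0],[-1,0,0,0,0],[-1,0,0,0,0]]]'; python3 - <<'E'
from h import *
p,im=snap('wrist','w22');print(rel((.590,.187,.1015)))
E
```

```text
time_s: 35.65
position: [0.5909, 0.187, 0.1157]
orientation: [0.001, 0.735, 0.678, 0.001]
ft_force: [-0.8, -0.3, -1.8]
width: 0.417
[-0.00390953 -0.08506702  1.40689094]
```

View pics/w22.png

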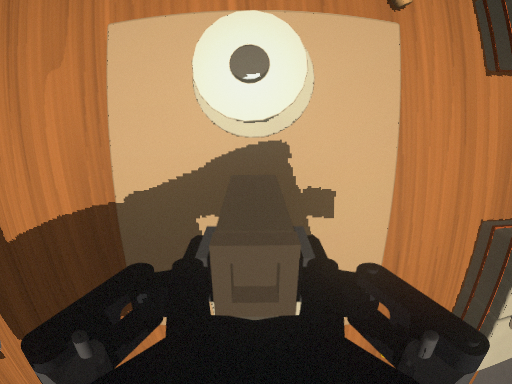

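```bash
python3 -m inch '[[[-1,0,-0.1,0.7,0],[-1,0,0,0.4,0],[-1,0,0,0.2,0],[-1,0,0,0,0],[-1,0,0,0,0]]]'; python3 -m inch '[[[-1,0,0,0.15,0],[-1,0,0,0,0],[-1,0,0,0,0]]]'
```

```text
time_s: 36.33
position: [0.5893, 0.187, 0.1016]
orientation: [-0.0, 0.735, 0.678, 0.0]
ft_force: [-3.8, -0.2, 4.1]
width: 0.417
time_s: 36.7
position: [0.5894, 0.1871, 0.1015]
orientation: [0.0, 0.735, 0.678, 0.0]
ft_force: [-8.8, -1.6, 17.7]
width: 0.414
```

Contact at 0.1015 as expected. Releasing.

```bash
python3 -m inch '[[[-1,0,0,-0.1,0],[0.1,0,0,0,0],[0.4,0,0,0,0],[0.5,0,0,0,0],[0.5,0,0,0,0],[0.5,0,0,-3,0],[0.5,0,0,-5,0],[0.5,0,0,-5,0],[0.5,-5,0,-2,0],[0.5,-5,0,0,0],[0.5,0,0,0,0],[0.5,0,0,0,0]]]'; python3 - <<'E'
from h import *
p,im=snap('wrist','w23');q,im2=snap('scene','s23');crop(im2,250,185,415,320,4.5,'s23c');crop(im,190,20,320,170,4,'w23c');print(proj(p,(.590,.187,.14),True))
E
```

```text
time_s: 38.2
position: [0.5813, 0.0875, 0.2507]
orientation: [-0.0, 0.735, 0.678, 0.0]
ft_force: [-0.1, 0.3, 0.2]
width: 0.746
(np.float64(254.96321916064903), np.float64(73.37987050849249))
```

View pics/w23.png

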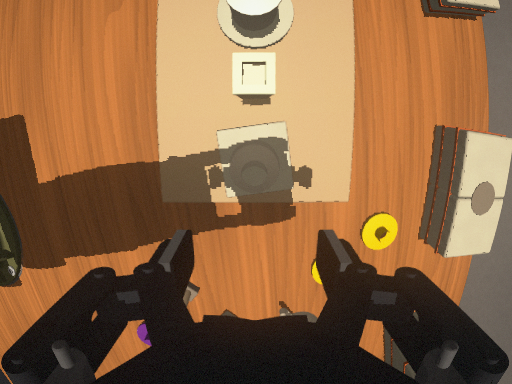

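View pics/s23c.png

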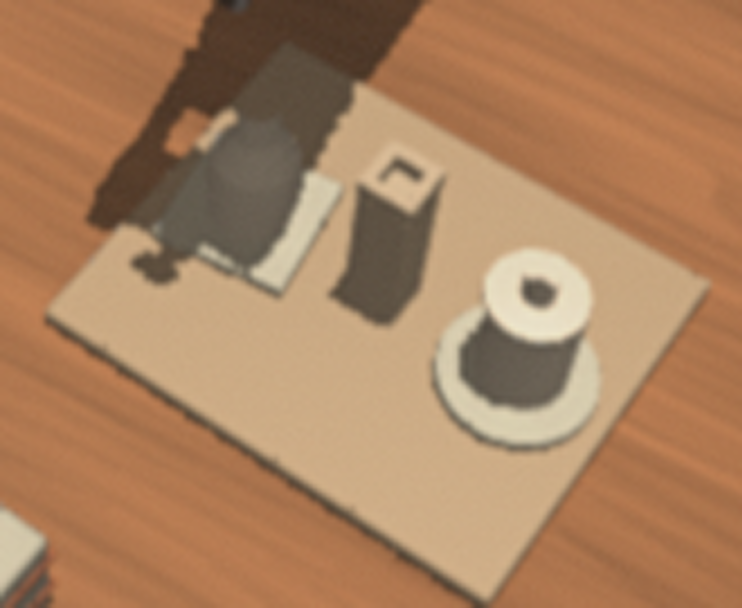

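View pics/w23c.png

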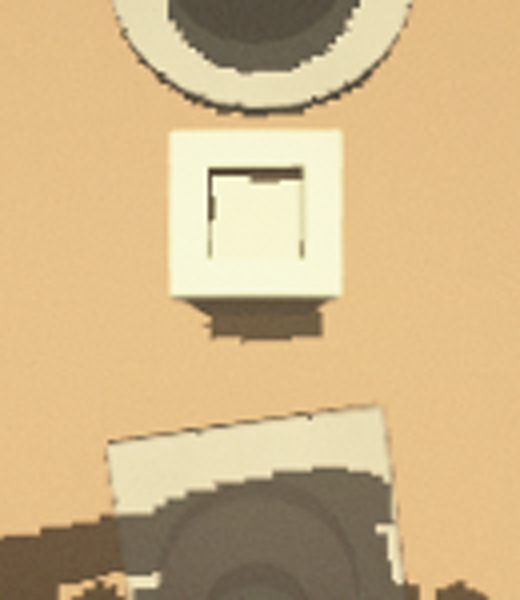

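The prop stands upright midway; its top centre is (254,73.3), predicted (255,73.4). Last is the cone pack.

```bash
python3 -m inch '[[[0.3,-4.9,-3.1,0,0],[0.3,-4.9,-3.1,0,0],[0.3,-4.9,-3.1,1,0],[0.3,-4.8,-3.1,2,0],[0.3,0,0,2,-10.4],[0.3,0,0,2,-10.4],[0.3,0,0,0,-10.4],[0.3,0,0,0,-10.4],[0.3,0,0,0,-10.4],[0.3,0,0,0,0],[0.3,0,0,0,0]]]';python3 - <<'E'
from h import *
p,im=snap('wrist','w24');crop(im,185,110,325,260,4,'w24c')
print(proj(p,(.442,-.0965,.016),True),rel((.442,-.0965,.005)))
E
```

```text
time_s: 39.67
position: [0.4422, -0.0969, 0.1807]
orientation: [-0.0, 0.365, 0.931, 0.0]
ft_force: [-0.7, -0.0, 0.1]
width: 0.651
(np.float64(253.25731126083056), np.float64(173.60362911966988)) [ 0.04647102  0.01835808 17.5758607 ]
```

View pics/w24.png

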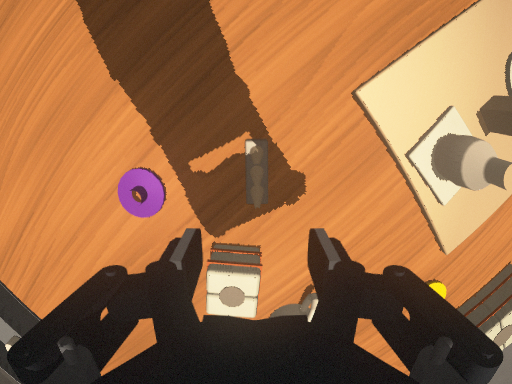

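View pics/w24c.png

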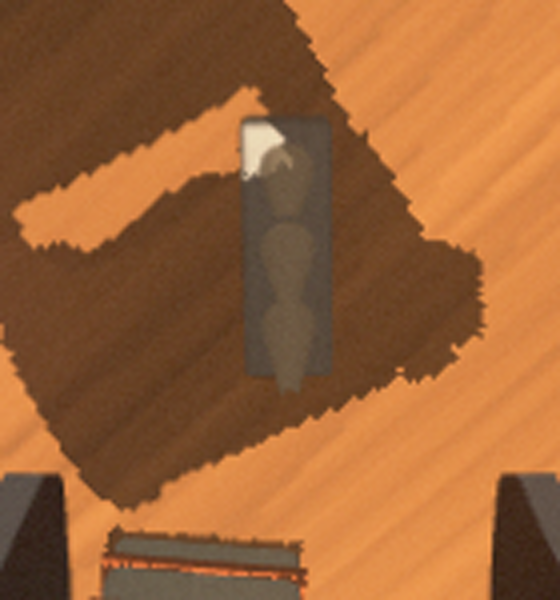

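The bar's corners in the crop are (240,118), (330,118), (331,376) and (247,376), so it lies nearly along the tool's x axis.

```bash
python3 - <<'E'
from h import *
p,_=loadp('w24');q,im=loadp('w1')
c=[(240,118),(330,118),(331,376),(247,376)]
W=np.array([onz(p,x/4+185,y/4+110,.016,True) for x,y in c]);C=W.mean(0)
for i in range(4):
    d=W[(i+1)%4]-W[i];print(np.hypot(*d[:2])*1e3,np.degrees(np.arctan2(d[1],d[0])))
M=tool()[1];print(C,np.degrees(np.arctan2(M[1,0],M[0,0])))
P=cams.camera_params('top');u=proj(P,onz(P,277.6,236.0,.016))
print(tri([ray(p,*proj(p,C,True),True),ray(P,277.6,236.0)]))
C[2]=.006;print(rel(C))
E
```

```text
23.274635111172344 47.23681072367514
70.16553870921885 -41.995149234191075
22.88002982152999 -132.8189807753472
70.14966241053109 138.32737602723762
[ 0.44365857 -0.09296653  0.016     ] 137.23535875936977
(array([ 0.44319243, -0.09527515,  0.01243255]), [0.0020827304831001993, 0.0020827304831001698])
[ 0.1646301   0.3903859  17.47587874]
```

```bash
python3 -m inch '[[[0.3,0.15,0.38,1,-0.4],[0.3,0,0,5,0],[0.3,0,0,5,0],[0.3,0,0,4,0],[0.3,0,0,2,0],[0.3,0,0,0.5,0],[0.3,0,0,0,0]]]'; python3 - <<'E'
from h import *
p,im=snap('wrist','w25');print(tool()[0])
E
```

```text
time_s: 40.6
position: [0.4437, -0.0933, 0.0059]
orientation: [0.0, 0.36, 0.933, 0.0]
ft_force: [0.9, -0.8, 0.9]
width: 0.651
[ 0.44394829 -0.09343467  0.00638396]
```

View pics/w25.png

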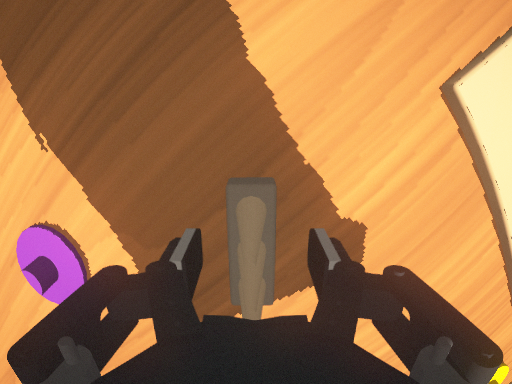

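```bash
python3 -m inch '[[[-1,0,0,0.05,0],[-1,0,0,0,0],[-1,0,0,0,0],[-1,0,0,0,0],[-1,0,0,0,0],[-1,0,0,0,0],[-1,0,0,0,0],[-1,0,0,0,0],[-1,0,0,0,0]]]' 40; python3 -m inch '[[[-1,0,0,-0.5,0],[-1,0,0,-1,0],[-1,0,0,-2,0],[-1,0,0,-4,0],[-1,0,0,-4,0],[-1,0,0,-4,0],[-1,0,0,0,0],[-1,0,0,0,0]]]'; python3 - <<'E'
from h import *
p,im=snap('wrist','w26');print(tool()[0]);q,im2=snap('scene','s26');crop(im2,220,80,360,200,5,'s26c')
E
```

```text
time_s: 41.78
position: [0.4439, -0.0935, 0.006]
orientation: [0.001, 0.36, 0.933, 0.0]
ft_force: [-1.9, 1.1, 6.7]
width: 0.27
time_s: 42.78
position: [0.4432, -0.0933, 0.1599]
orientation: [-0.0, 0.36, 0.933, -0.0]
ft_force: [0.1, -0.3, -1.2]
width: 0.265
[ 0.44302319 -0.09324961  0.15946629]
```

View pics/w26.png

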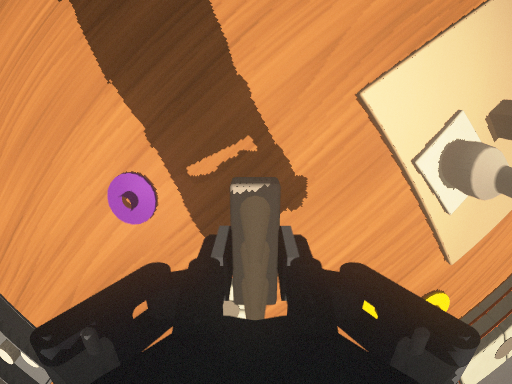

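View pics/s26c.png

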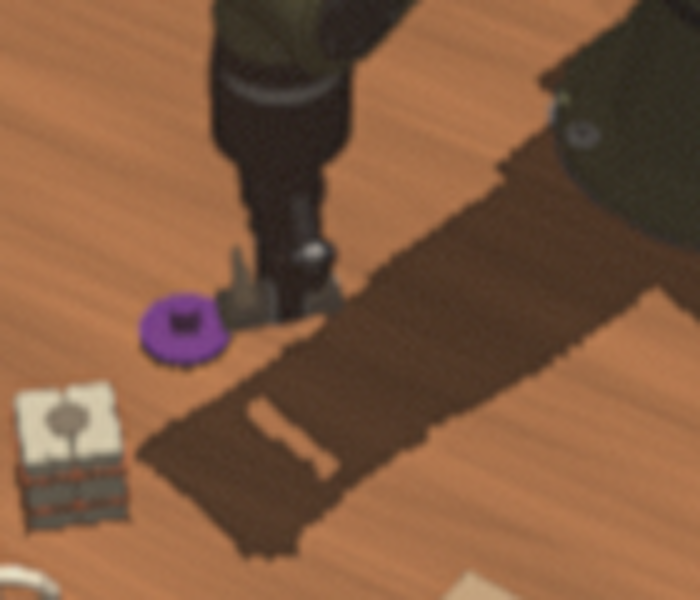

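```bash
python3 -m inch '[[[-1,1,2,-1.5,0],[-1,2.3,4.3,-0.5,0],[-1,2.3,4.3,0,0],[-1,2.3,4.3,0,0],[-1,2.3,4.3,0,0],[-1,2.3,4.3,0,0],[-1,1.4,2.6,0,0],[-1,0,0,0,10.4],[-1,0,0,0,10.4],[-1,0,0,0,10.5],[-1,0,0,0,10.5],[-1,0,0,0,10.5]]]'; python3 -m inch '[[[-1,0,0,0,0],[-1,0,0,0,0]]]'; python3 - <<'E'
from h import *
p,im=snap('wrist','w27');print(rel((.5152,.193,.021)));M=tool()[1];print(np.degrees(np.arctan2(M[1,0],M[0,0])))
E
```

```text
time_s: 44.38
position: [0.5155, 0.1932, 0.179]
orientation: [-0.001, 0.736, 0.677, -0.001]
ft_force: [-0.4, -0.2, -1.2]
width: 0.269
time_s: 44.62
position: [0.5157, 0.1933, 0.1797]
orientation: [-0.0, 0.733, 0.68, -0.0]
ft_force: [0.1, 0.1, -0.5]
width: 0.265
[-0.02707382 -0.04368107 15.8862029 ]
85.70292041987568
```

View pics/w27.png

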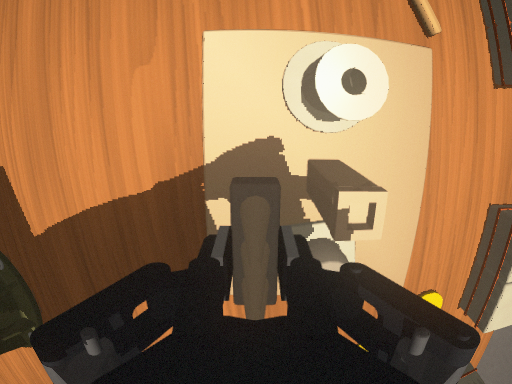

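The pack is aligned above its place with the prop at (360,215) clear of the fingers. Descending in steps.

```bash
python3 -m inch '[[[-1,0,0,3.5,0],[-1,0,0,4,0],[-1,0,0,3,0],[-1,0,0,2,0],[-1,0,0,1,0],[-1,0,0,0.7,0],[-1,0,0,0,0],[-1,0,0,0,0]]]'; python3 - <<'E'
from h import *
p,im=snap('wrist','w28');print(rel((.5152,.193,.021)));q,im2=snap('scene','s28');crop(im2,250,150,415,320,3.5,'s28c')
E
```

```text
time_s: 45.68
position: [0.5162, 0.1934, 0.0389]
orientation: [0.0, 0.734, 0.679, 0.0]
ft_force: [-1.1, 0.4, -0.1]
width: 0.264
[-0.04837008 -0.09839651  1.79123667]
```

View pics/w28.png

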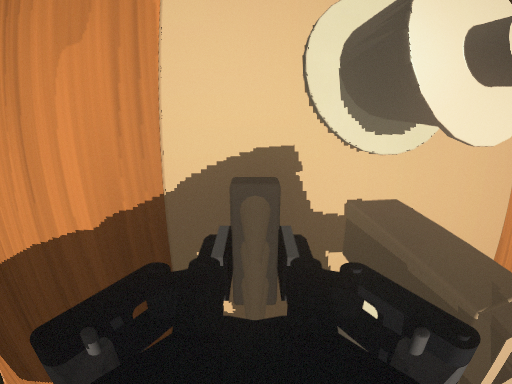

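View pics/s28c.png

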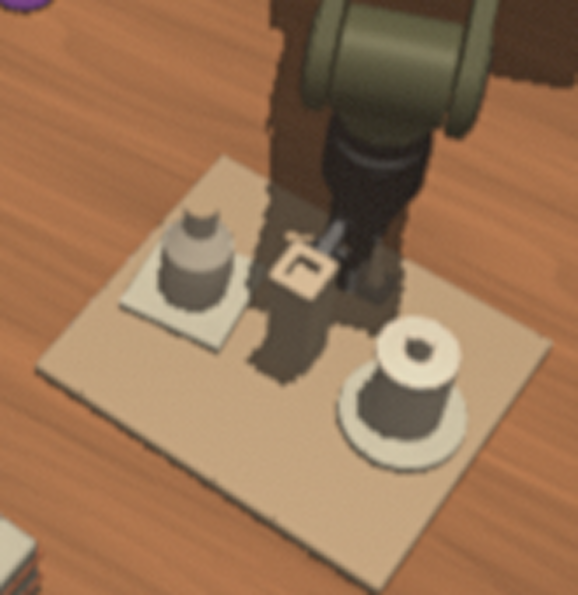

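```bash
python3 -m inch '[[[-1,0,-0.1,0.6,0],[-1,0,0,0.6,0],[-1,0,0,0.4,0],[-1,0,0,0,0],[-1,0,0,0,0]]]'; python3 -m inch '[[[-1,0,0,0.2,0],[-1,0,0,0,0],[-1,0,0,0,0]]]'
```

```text
time_s: 46.4
position: [0.5149, 0.1934, 0.0223]
orientation: [-0.0, 0.734, 0.679, 0.0]
ft_force: [-0.4, -0.1, -1.4]
width: 0.267
time_s: 46.78
position: [0.5151, 0.1935, 0.021]
orientation: [0.0, 0.734, 0.679, 0.0]
ft_force: [-3.1, -0.8, 8.0]
width: 0.269
```

Contact at 0.021 as expected. I'll release with a small opening, lift straight up and check.

```bash
python3 -m inch '[[[-0.3,0,0,0,0],[-0.1,0,0,0,0],[-0.05,0,0,0,0],[-0.05,0,0,0,0],[-0.05,0,0,-1,0],[-0.05,0,0,-3,0],[-0.05,0,0,-5,0],[-0.05,0,0,-5,0],[-0.05,0,0,-5,0],[-0.05,-5,-1,-2,0],[-0.05,-5,-1,0,0],[-0.05,0,0,0,0]]]'; python3 - <<'E'
from h import *
p,im=snap('wrist','w29');crop(im,170,20,340,170,4,'w29c')
print(proj(p,(.5152,.193,.031),True))
E
```

```text
time_s: 48.28
position: [0.4866, 0.0931, 0.2315]
orientation: [0.001, 0.735, 0.678, 0.001]
ft_force: [-0.0, 0.9, 0.4]
width: 0.477
(np.float64(272.0560706601102), np.float64(80.73818022931783))
```

View pics/w29.png

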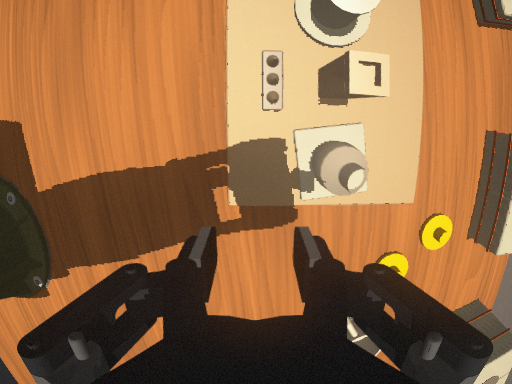

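The pack stands at about (272.5,80); the prediction was (272,80.7). I'll retreat and make the final checks with all the cameras.

```bash
python3 -m inch '[[[0,-5.5,-2,-1,0],[0,-5.5,-2,-1,0],[0,-5.5,-2,0,0],[0,-5.5,-2,0,0],[0,0,0,0,0],[0,0,0,0,0],[0,0,0,0,0],[0,0,0,0,0]]]'; python3 - <<'E'
from h import *
p,im=snap('top','t30');crop(im,95,100,385,280,2.7,'t30c')
p2,im2=snap('scene','s30');crop(im2,140,100,420,320,2.8,'s30c')
s=im[:,:].copy()
p,_=loadp('w29')
# pack corners from w29 crop later
E
```

```text
time_s: 49.32
position: [0.3905, -0.1169, 0.2502]
orientation: [-0.0, 0.734, 0.68, -0.0]
ft_force: [0.1, -0.2, 0.1]
width: 0.5
```

View pics/t30c.png

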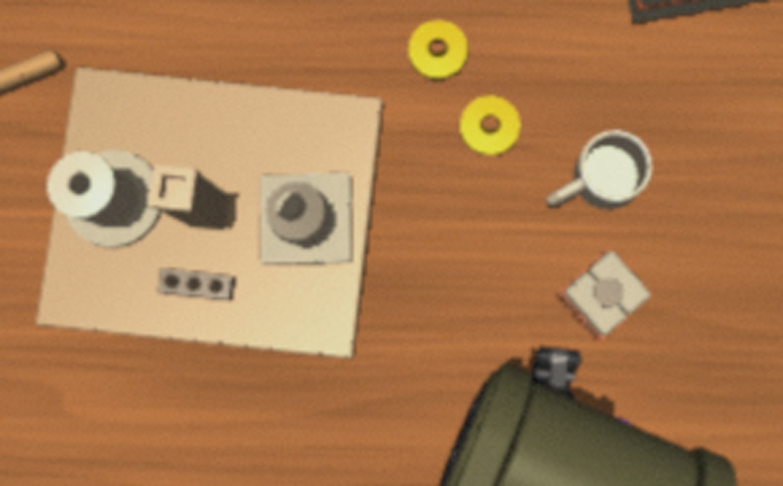

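View pics/s30c.png

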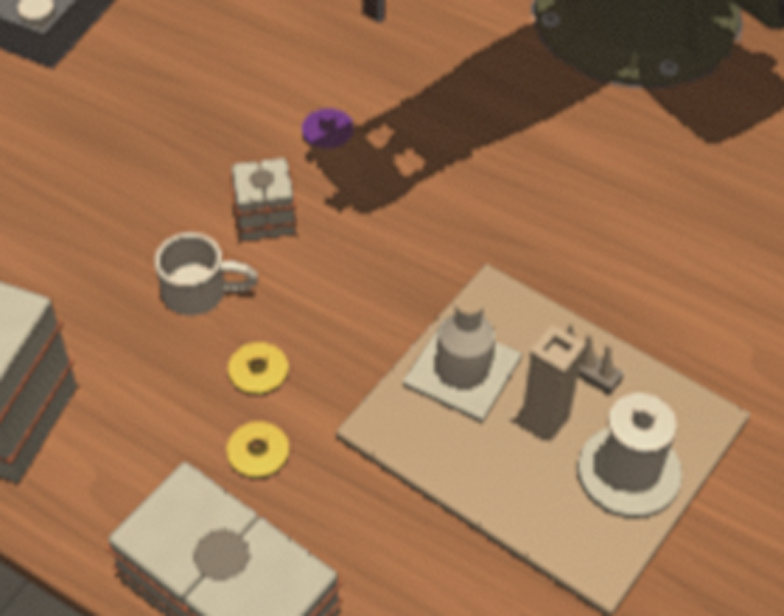

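View pics/w29c.png

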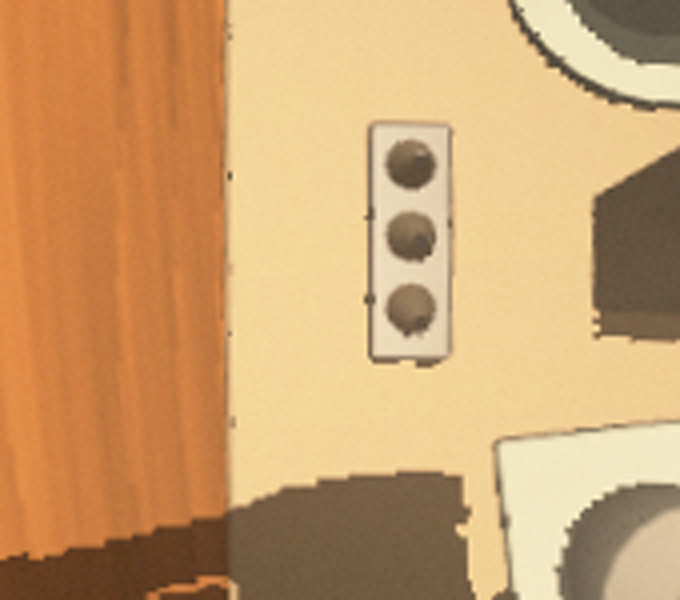

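```bash
python3 - <<'E'
from h import *
p,_=loadp('w29')
f=lambda x,y,z:onz(p,x/4+170,y/4+20,z,True)
C=f(410,241,.031);E1=f(230,60,.015);E2=f(229,420,.015);n=(E2-E1)[:2];n/=np.linalg.norm(n)
d=abs(np.cross(n,(C-E1)[:2]));a=f(410,124,.031)-f(410,358,.031)
print('pack',C,'edge dist',d,'edge ang',np.degrees(np.arctan2(*-n[::-1])),'pack ang',np.degrees(np.arctan2(a[1],a[0])))
# mug/mould shift between views
t0=np.load('pics/top0.npy');_,t1=loadp('t30')
dd=abs(t0.astype(int)-t1)[140:225,298:340].max(2);print('mug/mould diff px',(dd>40).sum())
E
```

```text
pack [0.51574867 0.19353295 0.031     ] edge dist 0.0528915416937589 edge ang 85.02596213173534 pack ang 85.43191824340218
mug/mould diff px 0<stdin>:5: DeprecationWarning: Arrays of 2-dimensional vectors are deprecated. Use arrays of 3-dimensional vectors instead. (deprecated in NumPy 2.0)
```

```bash
python3 - <<'E'
from bench import job
print(job.job_done())
E
```

```text
the job is handed in; nothing more can be done
None
```

The kiln shelf is loaded as asked, and I handed the job in at about 49 s of the 141 s allowed. I placed things in the order given: jar, lid, bottle, prop, cone pack. Nothing tipped, and the robot is clear of everything.

| Item | Last check |
|---|---|
| Jar | About 2 mm off the centre of the round setter |
| Lid | Contact at the expected seated height; looked level in the wrist and scene views |
| Bottle | Upright, within about 1 mm of the square setter's centre |
| Prop | Upright and square to the shelf, within about 1 mm of the midpoint between the setters |
| Cone pack | Row parallel to the front edge within about 0.5°, about 74 mm in front of the prop's centre (75 asked) |
| Mug and small mould | No change between the first and last top-camera pictures |

- **Camera disagreement:** the fixed cameras and the wrist camera differed by 2–3 mm in position. I used the wrist values.
- **Height readings:** the fixed-camera heights came out up to about 11 mm low. The contact heights at each placing matched the heights in the task.
- **Cone pack to edge:** I measured 53 mm to the front edge, against the expected 55 mm. That is within the measuring error, so I left it.

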